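Pack the hut's provisions box and latch its lid

TASK

Pack the open metal provisions box: put in the flat fish tin from the sloping rack, the cardboard carton and the jam jar, the jar standing upright, so that nothing sticks up above the rim. Then swing the hinged lid over and press its front edge down until the spring latch snaps and the lid stays fully shut. Leave the mug, the can and the bottle standing where they are.

Things in the scene. Friction and masses are not known exactly. Their poses are not given: they have to be found in the camera images.
- box: Fixed open aluminium box; origin: centre of its underside on the table. Outside 184 (x) x 148 (y) x 62 high, walls and floor 6 mm: inside 172 x 136, 56 mm deep. +x: hinge side, away from the robot; -x: latch side. Tin (100 mm side along x) and jar fit in a row on the floor, the carton flat on the tin (24 + 24 = 48 mm). The jar (46 mm) can stand only on the floor.
- lid (a joint): Lid angle (rad): 0 shut, 1.57 upright, 1.95 largest, leaning away from the robot. Starts at 1.60 to 1.85; a stiff hinge (0.34 N m friction) keeps it where it is left. 0.25 kg plate, 193 mm from hinge to front edge, 148 wide, 6 thick; shut, its top is 68 mm above the table. Let down it meets the latch at about 0.05 rad; press its front edge with about 8 N (up to 12) until it snaps to 0.
- lid_hinge (a point): Middle of the lid's hinge line, 62 mm above the table, at box x = +92 mm. Moves with the lid: -x points along the plate to the front edge, z is the plate's outer normal (up when shut, to the far side when it stands open), y the hinge line.
- lid_front (a point): Point on the lid's outer (upper) face on its centre line, 175 mm from the hinge line and 18 mm from the front edge: the place to press. Same axes as lid_hinge.
- bolt (a joint): Travel (m) of the sprung latch, a small dark steel nose bevelled on top that sticks out of the middle of the box's front (-x) wall just under the rim: 0 out, up to 0.0055 pushed in. The lid's loop hangs 18 mm below the lid, pushes it in on the way down and is caught under it when it springs out again.
- rack: Fixed wooden rack: a board 150 x 130 x 12 mm sloping 35 degrees, low edge at its -x, turned away from the robot. Origin: centre of its foot on the table; the board's middle is 78 mm up, its high edge 126 mm. Two 8 mm slats at y = +-36 carry the tin; two 8 mm pegs at y = +-41, as high as the tin, stop it sliding down, with 74 mm free between them for a finger. The board's face is 20 mm below the tin's middle.
- tin_mid (a point): Centre of the flat steel fish tin, 56 (x) x 100 (y) x 24 (z) mm, 0.11 to 0.22 kg. z is normal to its flat faces. At first it lies on the sloping rack with its x up the slope and z normal to the board (35 degrees from vertical, leaning away from the robot), so it is gripped across x by a tool tilted 35 degrees.
- jar_mid (a point): Centre of the round jam jar with steel lid, diameter 56, height 46 mm, 0.15 to 0.3 kg; z is its axis. It stands on the table; its y axis points at the mug, -y at the can, and fingers fit only on its x sides.
- carton_mid (a point): Centre of the plain cardboard carton with a paper band, 50 (x) x 88 (y) x 24 (z) mm, 0.15 kg, rigid, lying flat on the table beyond the jar.
- mug_mid (a point): Bystander: centre of the steel mug, diameter 72, height 70 mm, 73 mm from the jar's centre; its handle sticks out 37 mm on its own +y side.
- can_mid (a point): Bystander: centre of the food can, diameter 64, height 70 mm, 72 mm from the jar's centre.
- bottle_mid (a point): Bystander: centre of the green glass bottle, diameter 66, height 200 mm, standing on the robot side of the rack, by its high edge.
Mind the look-alikes: they are no part of the job. What is meant by the part that bears tin_mid is not turquoise, and is the larger of those in its own colour. Of the things that look like the part that bears carton_mid, the larger one is meant.

How it is judged (in metres and radians):
On the way, in this order (a step that is already met when the one before it is completed fails the run):
1. tin, carton and jar (upright) lie in the box while the lid is still open (x of tin_mid in the frame of box between -0.086 and 0.086 m and y of tin_mid in the frame of box between -0.068 and 0.068 m and z of tin_mid in the frame of box between 0.006 and 0.06 m and x of carton_mid in the frame of box between -0.086 and 0.086 m and y of carton_mid in the frame of box between -0.068 and 0.068 m and z of carton_mid in the frame of box between 0.006 and 0.06 m and x of jar_mid in the frame of box between -0.086 and 0.086 m and y of jar_mid in the frame of box between -0.068 and 0.068 m and z of jar_mid in the frame of box between 0.006 and 0.06 m and angle between jar_mid's own z axis and vertical below 0.3 rad and value of joint lid above 0.8 rad), for 0.2 s.
2. the lid is shut and latched over them (x of tin_mid in the frame of box between -0.086 and 0.086 m and y of tin_mid in the frame of box between -0.068 and 0.068 m and z of tin_mid in the frame of box between 0.006 and 0.06 m and x of carton_mid in the frame of box between -0.086 and 0.086 m and y of carton_mid in the frame of box between -0.068 and 0.068 m and z of carton_mid in the frame of box between 0.006 and 0.06 m and x of jar_mid in the frame of box between -0.086 and 0.086 m and y of jar_mid in the frame of box between -0.068 and 0.068 m and z of jar_mid in the frame of box between 0.006 and 0.06 m and angle between jar_mid's own z axis and vertical below 0.3 rad and value of joint lid below 0.02 rad and value of joint bolt below 0.0015 m), for 0.2 s.
At the end, for the whole second after the job is handed in: The centres of tin, carton and jar are inside the box below its rim, the jar within 0.3 rad of upright, all at rest; the lid is below 0.02 rad and the latch sprung out to within 1.5 mm (all of step 2 and linear speed of each of tin, carton, jar below 0.03 m/s); the robot touches nothing.
It fails at once if the mug is shoved (over 30 mm) or tipped (over 0.4 rad) (distance of mug_mid from where it was at the start of the episode above 0.03 m or angle between mug_mid's own z axis and vertical above 0.4 rad).
It fails at once if the can is shoved (over 30 mm) or tipped (over 0.4 rad) (distance of can_mid from where it was at the start of the episode above 0.03 m or angle between can_mid's own z axis and vertical above 0.4 rad).
It fails at once if the bottle is shoved (over 30 mm) or tipped (over 0.4 rad) (distance of bottle_mid from where it was at the start of the episode above 0.03 m or angle between bottle_mid's own z axis and vertical above 0.4 rad).
It also fails if it takes over 72 s, if anything falls off the work surface, if the arm or the gripper's body presses on something with over 40 N, if the wrist force passes 120 N, or if a joint passes its speed limit or range.

ROBOT

A 6-joint arm with a two-finger parallel gripper is mounted at the origin on the work surface. World frame = base frame: x ahead of the robot, y to its left, z up, the work surface at z = 0. Lengths are in mm, angles in degrees, forces in N, time in s.
With the tool pointing down it reaches from about 350 to 850 mm from the base axis. Payload 8.1 kg.
Tool frame: the origin (TCP) lies at the very end of the fingers, on their centre line; the grasp point (between the pads) lies 19 mm behind it; z points along the fingers, y is the direction in which the jaws open and shut (so a half turn about z gives the same grasp; the last joint's range is limited). The gripper opens to 85 mm and grips with 20 to 120 N. Pads are 22 mm wide; open, the fingers measure 114 mm over their backs; the gripper's body (76 mm by 85 mm) begins 54 mm behind the grasp point. The pads swing forward as they close: fully open they stand 13 mm farther back than shut.
Start: joints at [71.425, 7.471, 85.268, -0, 87.261, -4.893], TCP at [141.9, 582.984, 231.292] pointing down, gripper open.
Joint ranges: [-169.43, 169.43], [-51.17, 129.36], [1.28, 143.12], [-76.62, 256.62], [0, 156.53], [-152.29, 152.29]. Speed limits (degrees/s): [136.94, 136.94, 159.86, 180, 180, 180].

INTERFACE

Orientations are given as [roll, pitch, yaw] about the fixed x, y, z axes, in that order (R = Rz(yaw) Ry(pitch) Rx(roll)).
In Python, from bench import r, eyes gives the robot as it stands. The module is installed in compiled form; this text tells all that it offers.
- The arm moves only by the tool play_rows, never from a script. Its argument "deltas" is a list of rows, each a list of 3 entries, a list of its own where there are three numbers: the shift along the tool's x, y, z in m, then the turn, a rotation vector about the tool's x, y, z in rad, then the closure, from 0 (fully open) to 1 (shut). A call has 1 to 8 rows; each row shifts and turns the pose as measured when the row begins, along the tool's axes as they then stand; what a row does not reach is not made up. A row lasts 1/8 s, in which the tool goes at most 62.5 mm and 10.7 degrees, less where a joint would pass 70% of its speed; a pose out of reach is approached as far as the arm can. A call with a gripper value outside its range is refused whole. The fingers move at their own pace and stop on an object; "force" is the grip in N (left out, the last holds). Time passes only in rows, so rows that do not move let the fingers close. It gives the time, the measured TCP pose, the force and the opening at its end, in the units of the state.
- r.sense(): the state, without advancing time (a new reading comes with each control period).
- eyes.snapshot(name): name is "scene" or "top"; returns the picture (400x640x3 uint8, red, green, blue); there is no depth.
- eyes.get_calibration(name): a dict with "mtx" (3x3 intrinsics, pixels), "R" (3x3) and "t" (3): a world point X has camera coordinates R X + t. Camera axes: x right, y down, z forward; pixel columns grow to the right and rows downward; lengths in mm; the calibration is good to about 2 mm. A picture is of the moment at which its call begins. get_calibration takes no time and is no camera call.
- r.hand_in(): hands the job in, once; it reports no verdict.
The state is a dict: "time": time; "joint_pos": joint angles; "qd": joint speeds; "joint_efforts": joint torques, N m; "tool_pos": TCP position; "tcp_rot": TCP orientation; "ft_force": force on the tool from outside, world axes, zero at the start; "wrist_torque": the same for the moment, N m; "finger_gap": finger opening in mm.
Only numpy, scipy, OpenCV 4.12 (cv2) and the standard library are available. Lean on these libraries where they do the work, as an engineer would, in place of code of your own. Each camera call takes 0.05 s, during which the arm holds its last target. There are 200 camera calls.

## Working session

There is one attempt and no reset: what is moved stays moved. The work goes in short steps, Python scripts to look and compute and a tool call to move; the robot and the scene stay as the last step left them, time stands still between calls to the robot, and variables do not carry over. Pictures are saved under pics/ and viewed, about 8 in all and at most 12, crops included, and the job is handed in when it is done.

Besides the shell and the picture viewer there is one more tool, called after "Emit:" by a JSON object that holds its "name" and its "arguments", one argument or row to a line. play_rows: Moves the arm, as the interface text tells. Its arguments: {"type":"object","properties":{"deltas":{"type":"array"},"force":{"type":"number"}},"required":["deltas"]}

```bash
mkdir -p pics; python3 - <<'E'
from bench import r, eyes
import cv2,numpy as np
for n in("scene","top"):
    im=eyes.snapshot(n); cv2.imwrite(f"pics/{n}0.png",im[:,:,::-1])
    c=eyes.get_calibration(n); print(n,np.round(c["mtx"],1).tolist(),np.round(c["R"],4).tolist(),np.round(c["t"],1).tolist())
print(r.sense())
E
```

```text
scene [[433.0, 0.0, 322.3], [0.0, 433.0, 192.8], [0.0, 0.0, 1.0]] [[-0.7023, 0.7118, 0.0062], [0.4274, 0.4286, -0.796], [-0.5693, -0.5564, -0.6052]] [329.7, -105.0, 1385.2]
top [[360.9, 0.0, 319.2], [0.0, 360.9, 200.9], [0.0, 0.0, 1.0]] [[-0.0143, -0.9999, 0.0005], [-0.9982, 0.0143, -0.059], [0.059, -0.0013, -0.9983]] [-30.1, 460.9, 1073.1]
{'time': 0.1, 'joint_pos': array([ 7.14246274e+01,  7.51081479e+00,  8.53216099e+01, -4.50522956e-04,
        8.72631225e+01, -4.89300601e+00]), 'qd': array([ 0.10726112, -0.14567237, -0.13044312, -0.05423216,  0.07334827,
       -0.03717333]), 'joint_efforts': array([ 2.10906779e-03, -5.70953500e+01, -5.01942337e+01, -6.73854402e-05,
        7.92670209e-03, -4.52125812e-05]), 'tool_pos': array([141.74671458, 582.50982902, 230.36269707]), 'tcp_rot': array([-1.79904763e+02, -7.70138746e-03,  1.66317649e+02]), 'ft_force': array([ 0.0846649 , -0.48280816, -0.60943502]), 'wrist_torque': array([-0.0350892 , -0.00781927, -0.0166851 ]), 'finger_gap': 85.87160899634065}
```

View pics/scene0.png

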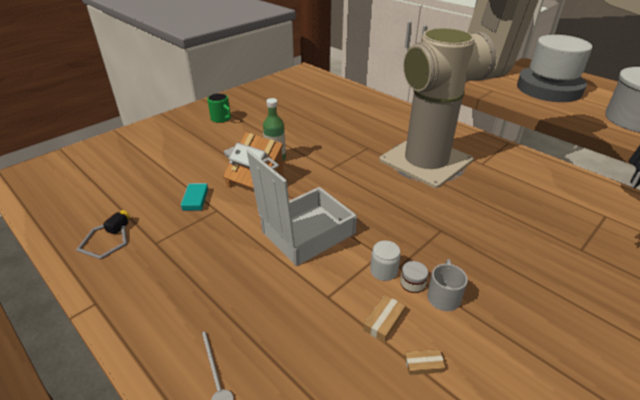

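View pics/top0.png

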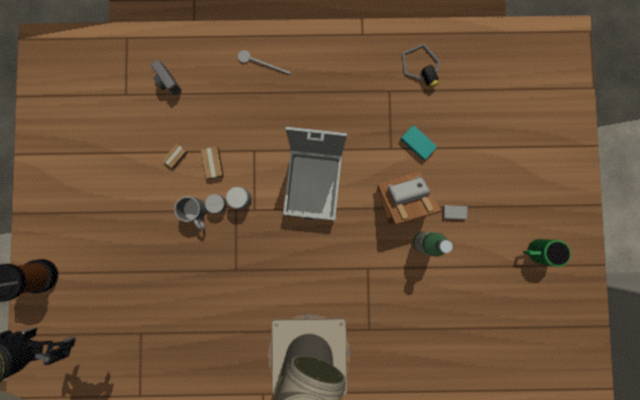

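The scene picture shows the box at (305,220), the jar at (414,276) between the can and the mug, and the rack at (255,160). In the top picture the box is at (313,185), the jar at (215,204), the carton at (212,163) and the tin at (409,190). I'll crop in for edges.

```bash
cat > h.py <<'E'
import numpy as np,cv2
from bench import r,eyes
C={n:eyes.get_calibration(n) for n in("scene","top")}
def ray(n,uv):
    c=C[n];R=np.array(c["R"]);t=np.array(c["t"])
    d=R.T@np.linalg.inv(c["mtx"])@np.array([uv[0],uv[1],1.]); return -R.T@t,d
def plane(n,uv,z):
    o,d=ray(n,uv); return o+d*(z-o[2])/d[2]
def tri(u1,u2):
    A=[];b=[]
    for n,u in(("scene",u1),("top",u2)):
        o,d=ray(n,u);d=d/np.linalg.norm(d);P=np.eye(3)-np.outer(d,d);A.append(P);b.append(P@o)
    return np.linalg.lstsq(np.vstack(A),np.hstack(b),rcond=None)[0]
def proj(n,X):
    c=C[n];p=np.array(c["mtx"])@(np.array(c["R"])@np.array(X)+np.array(c["t"]));return p[:2]/p[2]
E
python3 - <<'E'
import cv2,numpy as np
t=cv2.imread("pics/top0.png");s=cv2.imread("pics/scene0.png")
def crop(im,x,y,w,h,W,H):
    c=cv2.resize(im[y:y+h,x:x+w],(W,H),interpolation=cv2.INTER_CUBIC)
    c=cv2.convertScaleAbs(c,alpha=1.5)
    k=W/w
    for i in range(0,w,10): cv2.line(c,(int(i*k),0),(int(i*k),6 if i%20 else 12),(0,0,255),1)
    for i in range(0,h,10): cv2.line(c,(0,int(i*k)),(6 if i%20 else 12,int(i*k)),(0,0,255),1)
    return c
a=crop(t,160,120,200,110,800,440)
cv2.imwrite("pics/c1.png",crop(t,160,140,100,75,800,600))
cv2.imwrite("pics/c2.png",crop(t,270,120,200,140,800,560))
cv2.imwrite("pics/c3.png",crop(s,210,90,160,120,800,600)) 
E
```

```text
(no output)
```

View pics/c1.png

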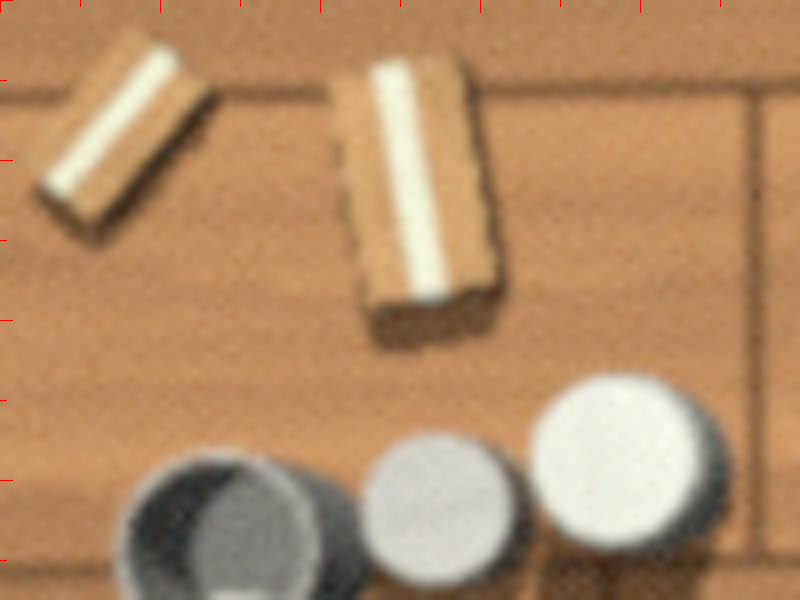

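View pics/c2.png

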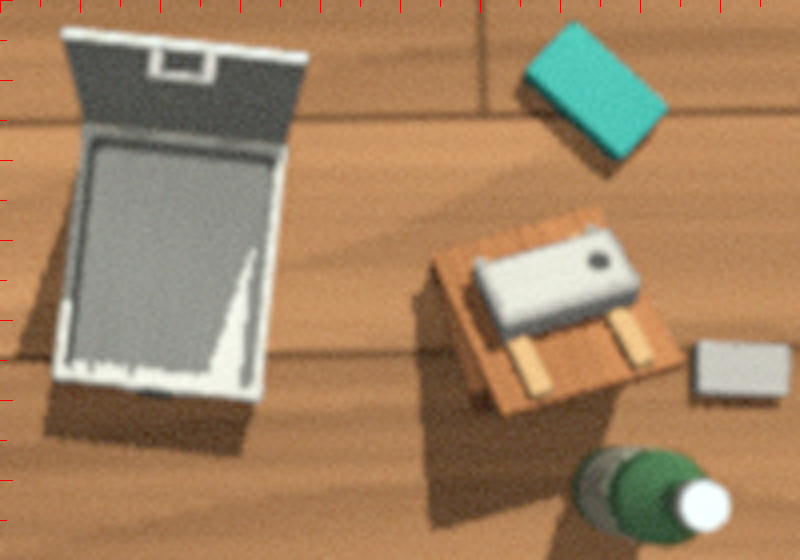

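View pics/c3.png

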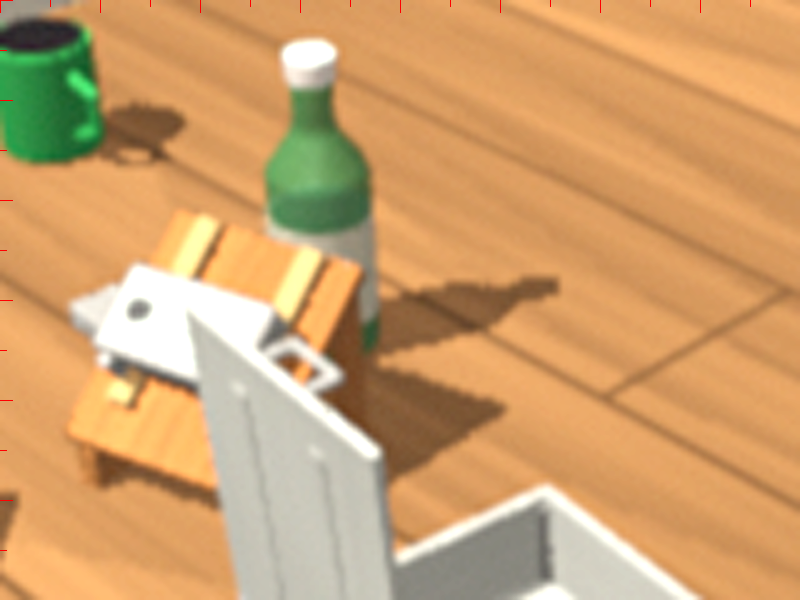

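The crops show the following:
- **c1:** the carton corners are at about (330,80), (462,62), (503,285) and (370,308), and the jar lid centre is at (438,510).
- **c2:** the box rim corners are at (53,380) and (262,400), and the tin and rack corners are clear.
- **c3:** the lid's top edge and the bottle are visible.

```bash
python3 - <<'E'
from h import *
np.set_printoptions(precision=1,suppress=True)
c1=lambda x,y:(160+(x+.5)/8-.5,140+(y+.5)/8-.5)
c2=lambda x,y:(270+(x+.5)/4-.5,120+(y+.5)/4-.5)
c3=lambda x,y:(210+(x+.5)/5-.5,90+(y+.5)/5-.5)
P=lambda uv,z:plane("top",uv,z)[:2]
yaw=lambda v:np.degrees(np.arctan2(v[1],v[0]))
nl,nr,hl,hr=[P(c2(*p),62) for p in((53,381),(262,401),(86,126),(288,148))]
print("box corners",nl,nr,hl,hr,"w",np.linalg.norm(nl-nr),np.linalg.norm(hl-hr),"L",np.linalg.norm(nl-hl),np.linalg.norm(nr-hr))
print("box yaw from near edge",yaw(nl-nr)-90,"sides",yaw(hl-nl),yaw(hr-nr))
y=np.radians(np.mean([yaw(nl-nr)-90,yaw(hl-nl),yaw(hr-nr)]));ax=np.array([np.cos(y),np.sin(y)])
print("box centre from near",(nl+nr)/2+92*ax,"mean4",(nl+nr+hl+hr)/4)
L=[tri(c3(190,315),c2(63,32)),tri(c3(380,455),c2(307,57))]
print("lid front corners",L)
print("jar",P(c1(438,510),46),"can",P(c1(616,460),70),"mug",P(c1(222,545),70),"bottle cap",P(c2(704,506),200),tri(c3(310,50),c2(704,506)))
k=[P(c1(*p),24) for p in((330,80),(462,62),(503,285),(370,308))]
print("carton",np.mean(k,0),"long yaw",yaw(k[0]-k[3]),yaw(k[1]-k[2]),"sz",np.linalg.norm(k[0]-k[3]),np.linalg.norm(k[0]-k[1]))
K=[P(c2(*p),z) for p,z in(((432,262),40),((597,208),40),((688,362),126),((505,415),126))]
print("rack",K,"centre top-mid",np.mean(K,0),"up yaw",yaw(K[3]-K[0]),yaw(K[2]-K[1]),"w",np.linalg.norm(K[0]-K[1]),np.linalg.norm(K[2]-K[3]),"horizL",np.linalg.norm(K[3]-K[0]),150*np.cos(.611), yaw(K[1]-K[0])-90,yaw(K[2]-K[3])-90)
th=np.radians(np.mean([yaw(K[3]-K[0]),yaw(K[2]-K[1]),yaw(K[1]-K[0])+90-180,yaw(K[2]-K[3])+90-180]) if 0 else 0)
u=(K[3]-K[0])+(K[2]-K[1]);v=(K[0]-K[1])+(K[3]-K[2]);v2=np.array([-v[1],v[0]]);u=u/np.linalg.norm(u);v2/=np.linalg.norm(v2);
if u@v2<0:v2=-v2
print("up yaws",yaw(u),yaw(v2));u=u+v2;u/=np.linalg.norm(u)
s,c=np.sin(np.radians(35)),np.cos(np.radians(35))
n=np.array([-s*u[0],-s*u[1],c]);up=np.array([c*u[0],c*u[1],s])
m=np.array([*np.mean(K,0),82.9]); print("n",n,"yaw",yaw(u))
o_=m+32*n
T=[]
for p in((476,264),(608,231),(639,278),(506,327)):
    o,d=ray("top",c2(*p));X=o+d*((o_-o)@n)/(d@n);T.append(X)
T=np.array(T);print(T,[np.linalg.norm(T[i]-T[(i+1)%4]) for i in range(4)])
tm=T.mean(0)-12*n;print("tin",tm,"along slope",(tm-m)@up,"side",(tm-m)@np.array([-u[1],u[0],0]),"tin long yaw",yaw((T[1]-T[0]+T[2]-T[3])[:2]),"vs",yaw(u)+90)
print("check scene tin top",proj("scene",tm+12*n),[((proj("scene",x)-[210,90])*5).round() for x in T])
E
```

```text
box corners [419.   68.1] [402.5 -81.6] [603.4  42.7] [ 585.2 -103.5] w 150.5986201620942 147.28070506110637 L 186.18607359842326 184.04479320491734
box yaw from near edge -6.281967657642454 sides -7.864458121332253 -6.845191759037222
box centre from near [502.1 -17.9] mean4 [502.5 -18.6]
lid front corners [array([636.2,  13.6, 310.2]), array([585.5, -71.1, 192.2])]
jar [455.9 269.6] can [471.5 199.1] mug [443.2 339.5] bottle cap [ 332.9 -347.8] [ 332.5 -346.3  202.8]
carton [579.9 284.5] long yaw 10.101129423269791 10.408535508829635 sz 87.75564482048365 49.96247520800314
rack [array([ 503. , -209.5]), array([ 541.3, -332.2]), array([ 424.2, -366.2]), array([ 390.4, -241.9])] centre top-mid [ 464.7 -287.4] up yaw -163.92748925955314 -163.8072747392109 w 128.56146057457008 128.80018251919003 horizL 117.24225925797012 122.86121109853232 -162.6786096047848 -164.7564810798936
up yaws -163.86620931039096 -163.71850913765397
n [0.6 0.2 0.8] yaw -163.79235922402248
[[ 496.1 -232.1   90. ]
 [ 517.7 -324.4   93.6]
 [ 482.  -336.8  120. ]
 [ 449.7 -244.7  123.7]] [np.float64(94.84222971959257), np.float64(46.073924209458696), np.float64(97.73568555103782), np.float64(58.70232320407326)]
tin [ 479.8 -286.4   97. ] along slope -3.979300020075547 side 3.2109375382264047 tin long yaw -73.73946967306594 vs -73.79235922402248
check scene tin top [245.3 155.4] [array([224., 396.]), array([ 91., 341.]), array([124., 269.]), array([271., 303.])]
```

```bash
cat >> h.py <<'E'
from scipy.spatial.transform import Rotation as Ro, Slerp
BX=np.array([np.cos(np.radians(-7)),np.sin(np.radians(-7)),0]);BY=np.array([-BX[1],BX[0],0]);BC=np.array([502.3,-18.2,0])
def box(x,y,z): return BC+BX*x+BY*y+[0,0,z]
def down(az): a=np.radians(az);return orient([0,0,-1],[np.cos(a),np.sin(a),0])
def orient(z,y):
    z=np.array(z,float);z/=np.linalg.norm(z);y=np.array(y,float);y-=z*(y@z);y/=np.linalg.norm(y)
    return Ro.from_matrix(np.column_stack([np.cross(y,z),y,z]))
def cur():
    s=r.sense();return np.array(s["tool_pos"]),Ro.from_euler("xyz",s["tcp_rot"],degrees=True)
def plan(wps,g,step=58,ang=9.5):
    "wps: (xyz, Rotation[, n]); prints rows; rounding does not accumulate"
    p,R=cur()
    for w in wps:
        tp,tR=np.array(w[0],float),w[1]
        a=np.degrees((R.inv()*tR).magnitude());d=np.linalg.norm(tp-p)
        n=w[2] if len(w)>2 else max(1,int(np.ceil(max(d/step,a/ang))))
        S=Slerp([0,1],Ro.concatenate([R,tR]));p0=p.copy();out=[]
        for i in range(n):
            f=(i+1)/n; q=p0+(tp-p0)*f
            dl=np.round(R.inv().apply(q-p)/1000,3);rv=np.round((R.inv()*S(f)).as_rotvec(),2)
            p=p+R.apply(dl*1000);R=R*Ro.from_rotvec(rv)
            out.append(f"[{(dl+0).tolist()},{(rv+0).tolist()},{g}]")
        print(f"d={d:.0f} a={a:.0f} n={n}\n"+",\n".join(out))
def st():
    s=r.sense();print("t",round(s["time"],2),"tcp",np.round(s["tool_pos"],1),"rpy",np.round(s["tcp_rot"],1),"J",np.round(s["joint_pos"],1),"F",np.round(s["ft_force"],1),"gap",round(s["finger_gap"],1))
E
python3 - <<'E'
from h import *
c2=lambda x,y:(270+(x+.5)/4-.5,120+(y+.5)/4-.5)
c3=lambda x,y:(210+(x+.5)/5-.5,90+(y+.5)/5-.5)
for a,b in(((190,315),(307,57)),((380,455),(63,32))):
    X=tri(c3(*a),c2(*b));d=X-BC;print("lid corner",X.round(),"box",(d@BX).round(1),(d@BY).round(1))
plan([((456,270,110),down(11.4)),((456,270,11),down(11.4))],0)
E
```

```text
lid corner [ 604. -102.  249.] box 111.3 -70.8
lid corner [620.  42. 255.] box 109.6 74.5
d=459 a=65 n=8
[[-0.047, -0.029, 0.015],[0.0, 0.0, 0.14],0],
[[-0.051, -0.021, 0.015],[0.0, 0.0, 0.14],0],
[[-0.054, -0.015, 0.015],[0.0, 0.0, 0.14],0],
[[-0.055, -0.007, 0.015],[0.0, 0.0, 0.15],0],
[[-0.055, 0.002, 0.015],[0.0, 0.0, 0.14],0],
[[-0.055, 0.009, 0.016],[0.0, 0.0, 0.14],0],
[[-0.052, 0.017, 0.015],[0.0, 0.0, 0.14],0],
[[-0.05, 0.024, 0.015],[0.0, 0.0, 0.14],0]
d=99 a=0 n=2
[[0.0, 0.0, 0.049],[0.0, 0.0, 0.0],0],
[[0.0, 0.0, 0.05],[0.0, 0.0, 0.0],0]
```

Emit:
{"name": "play_rows", "arguments": {
  "deltas": [
    [[-0.047,-0.029,0.015],[0,0,0.14],0],
    [[-0.051,-0.021,0.015],[0,0,0.14],0],
    [[-0.054,-0.015,0.015],[0,0,0.14],0],
    [[-0.055,-0.007,0.015],[0,0,0.15],0],
    [[-0.055,0.002,0.015],[0,0,0.14],0],
    [[-0.055,0.009,0.016],[0,0,0.14],0],
    [[-0.052,0.017,0.015],[0,0,0.14],0],
    [[-0.05,0.024,0.015],[0,0,0.14],0]
  ],
  "force": 60
}}

```text
time: 1.1
tool_pos: [457.1, 259.3, 104.2]
tcp_rot: [-179.9, 0.0, 100.0]
ft_force: [1.5, 0.6, -0.4]
finger_gap: 85.8
```

```bash
python3 - <<'E'
from h import *
st()
plan([((456,270,90),down(11.4)),((456,270,11),down(11.4))],0,step=40)
E
```

```text
t 1.1 tcp [457.1 259.3 104.2] rpy [-179.9    0.   100. ] J [ 24.    1.8 104.9  -0.   73.4  14. ] F [ 1.5  0.6 -0.4] gap 85.8
d=18 a=1 n=1
[[0.011, 0.001, 0.014],[0.0, 0.0, -0.03],0]
d=79 a=0 n=2
[[0.0, 0.0, 0.04],[0.0, 0.0, 0.0],0],
[[0.0, 0.0, 0.039],[0.0, 0.0, 0.0],0]
```

Emit:
{"name": "play_rows", "arguments": {
  "deltas": [
    [[0.011,0.001,0.014],[0,0,-0.03],0],
    [[0,0,0],[0,0,0],0]
  ]
}}

```text
time: 1.35
tool_pos: [457.0, 266.6, 87.6]
tcp_rot: [-179.7, 0.1, 101.3]
ft_force: [-0.7, 0.0, 0.8]
finger_gap: 85.2
```

```bash
python3 - <<'E'
from h import *
st()
plan([((456,270,11),down(11.4))],0,step=40)
E
```

```text
t 1.35 tcp [457.  266.6  87.6] rpy [-1.797e+02  1.000e-01  1.013e+02] J [ 24.7   3.6 104.9  -0.   71.8  13.4] F [-0.7  0.   0.8] gap 85.2
d=77 a=0 n=2
[[0.002, 0.0, 0.038],[0.0, 0.0, 0.0],0],
[[0.002, 0.0, 0.039],[-0.01, 0.0, 0.0],0]
```

Emit:
{"name": "play_rows", "arguments": {
  "deltas": [
    [[0.003,-0.001,0.03],[0,0,0],0],
    [[0.002,0,0.03],[0,0,0],0],
    [[0,0,0.012],[0,0,0],0],
    [[0,0,0],[0,0,0],0]
  ]
}}

```text
time: 1.85
tool_pos: [453.3, 275.7, 16.6]
tcp_rot: [-179.8, 0.1, 101.8]
ft_force: [-0.5, -0.9, 0.0]
finger_gap: 85.1
```

```bash
python3 - <<'E'
from h import *
st()
plan([((456,270,12),down(11.4),1)],0)
E
```

```text
t 1.85 tcp [453.3 275.7  16.6] rpy [-1.798e+02  1.000e-01  1.018e+02] J [ 25.8   9.4 106.9  -0.   63.8  14. ] F [-0.5 -0.9  0. ] gap 85.1
d=8 a=0 n=1
[[-0.006, 0.001, 0.005],[0.0, 0.0, 0.01],0]
```

Emit:
{"name": "play_rows", "arguments": {
  "deltas": [
    [[-0.005,0.001,0.004],[0,0,0.01],0],
    [[0,0,0],[0,0,0],0]
  ]
}}

```text
time: 2.1
tool_pos: [456.5, 271.8, 14.6]
tcp_rot: [180.0, 0.0, 101.3]
ft_force: [-0.6, -0.1, 0.3]
finger_gap: 85.6
```

Close enough. Gripping.

Emit:
{"name": "play_rows", "arguments": {
  "deltas": [
    [[-0.001,0,0.001],[0,0,0],1],
    [[0,0,0],[0,0,0],1],
    [[0,0,0],[0,0,0],1],
    [[0,0,0],[0,0,0],1],
    [[0,0,0],[0,0,0],1],
    [[0,0,0],[0,0,0],1]
  ],
  "force": 50
}}

```text
time: 2.85
tool_pos: [457.9, 270.9, 15.2]
tcp_rot: [179.9, -0.0, 101.3]
ft_force: [0.1, 0.1, 0.2]
finger_gap: 54.1
```

```bash
python3 - <<'E'
from h import *
st()
p,R=cur()
plan([(p+[0,0,120],R,3),(box(-54,0,130),down(83)),(box(-54,0,25),down(83),3)],1)
E
```

```text
t 2.85 tcp [457.9 270.9  15.2] rpy [179.9  -0.  101.3] J [ 25.1   9.5 107.   -0.   63.4  13.9] F [0.1 0.1 0.2] gap 54.1
d=120 a=0 n=3
[[0.0, 0.0, -0.04],[0.0, 0.0, 0.0],1],
[[0.0, 0.0, -0.04],[0.0, 0.0, 0.0],1],
[[0.0, 0.0, -0.04],[0.0, 0.0, 0.0],1]
d=283 a=72 n=8
[[-0.034, -0.008, 0.001],[0.0, 0.0, -0.16],1],
[[-0.033, -0.013, 0.0],[0.0, 0.0, -0.15],1],
[[-0.03, -0.019, 0.001],[0.0, 0.0, -0.16],1],
[[-0.028, -0.022, 0.001],[0.0, 0.0, -0.16],1],
[[-0.023, -0.027, 0.0],[0.0, 0.0, -0.15],1],
[[-0.018, -0.03, 0.001],[0.0, 0.0, -0.16],1],
[[-0.014, -0.032, 0.0],[0.0, 0.0, -0.16],1],
[[-0.009, -0.035, 0.001],[0.0, 0.0, -0.15],1]
d=105 a=0 n=3
[[0.0, 0.0, 0.035],[0.0, 0.0, 0.0],1],
[[0.0, 0.0, 0.035],[0.0, 0.0, 0.0],1],
[[0.0, 0.0, 0.035],[0.0, 0.0, 0.0],1]
```

Emit:
{"name": "play_rows", "arguments": {
  "deltas": [
    [[0,0,-0.03],[0,0,0],1],
    [[0,0,-0.045],[0,0,0],1],
    [[0,0,-0.045],[0,0,0],1]
  ]
}}

```text
time: 3.22
tool_pos: [453.1, 268.8, 131.9]
tcp_rot: [-179.4, 0.2, 101.3]
ft_force: [0.8, -0.5, -2.4]
finger_gap: 54.5
```

Emit:
{"name": "play_rows", "arguments": {
  "deltas": [
    [[-0.034,-0.008,0.001],[0,0,-0.16],1],
    [[-0.033,-0.013,0],[0,0,-0.15],1],
    [[-0.03,-0.019,0.001],[0,0,-0.16],1],
    [[-0.028,-0.022,0.001],[0,0,-0.16],1],
    [[-0.023,-0.027,0],[0,0,-0.15],1],
    [[-0.018,-0.03,0.001],[0,0,-0.16],1],
    [[-0.014,-0.032,0],[0,0,-0.16],1],
    [[-0.009,-0.035,0.001],[0,0,-0.15],1]
  ]
}}

```text
time: 4.22
tool_pos: [450.4, -19.0, 131.2]
tcp_rot: [-179.9, -0.1, 175.4]
ft_force: [0.1, 1.0, -1.5]
finger_gap: 54.1
```

```bash
python3 - <<'E'
from h import *
st()
plan([(box(-54,0,110),down(83),2),(box(-54,0,25),down(83),3)],1)
E
```

```text
t 4.22 tcp [450.4 -19.  131.2] rpy [-1.799e+02 -1.000e-01  1.754e+02] J [-8.900e+00 -1.210e+01  1.149e+02 -1.000e-01  7.730e+01 -9.430e+01] F [ 0.1  1.  -1.5] gap 54.1
d=22 a=2 n=2
[[0.001, 0.004, 0.011],[0.0, 0.0, 0.02],1],
[[0.001, 0.003, 0.01],[0.0, 0.0, 0.02],1]
d=85 a=0 n=3
[[0.0, 0.0, 0.028],[0.0, 0.0, 0.0],1],
[[0.0, 0.0, 0.029],[0.0, 0.0, 0.0],1],
[[0.0, 0.0, 0.028],[0.0, 0.0, 0.0],1]
```

Emit:
{"name": "play_rows", "arguments": {
  "deltas": [
    [[0.001,0.003,0.02],[0,0,0.04],1],
    [[0,0,0],[0,0,0],1],
    [[0,0,0],[0,0,0],1]
  ]
}}

```text
time: 4.6
tool_pos: [449.4, -18.5, 111.0]
tcp_rot: [-179.9, -0.1, 173.1]
ft_force: [0.1, 0.3, -2.3]
finger_gap: 54.3
```

```bash
python3 - <<'E'
from h import *
st()
plan([(box(-54,0,24),down(83),3)],1)
E
```

```text
t 4.6 tcp [449.4 -18.5 111. ] rpy [-1.799e+02 -1.000e-01  1.731e+02] J [-8.800e+00 -1.100e+01  1.162e+02 -1.000e-01  7.490e+01 -9.190e+01] F [ 0.1  0.3 -2.3] gap 54.3
d=87 a=0 n=3
[[0.0, 0.002, 0.029],[0.0, 0.0, 0.0],1],
[[0.001, 0.003, 0.029],[0.0, 0.0, 0.0],1],
[[0.0, 0.002, 0.029],[0.0, 0.0, 0.0],1]
```

Emit:
{"name": "play_rows", "arguments": {
  "deltas": [
    [[0,0.006,0.025],[0,0,0],1],
    [[0,0.001,0.025],[0,0,0],1],
    [[0,0,0.02],[0,0,0],1],
    [[0,0,0.008],[0,0,0],1],
    [[0,0,0.005],[0,0,0],1],
    [[0,0,0.003],[0,0,0],1]
  ]
}}

```text
time: 5.35
tool_pos: [454.6, -9.9, 28.2]
tcp_rot: [-179.9, 0.4, 173.5]
ft_force: [-0.6, 0.1, -1.9]
finger_gap: 54.3
```

Emit:
{"name": "play_rows", "arguments": {
  "deltas": [
    [[0.005,-0.001,0.002],[0,0,0],1],
    [[0,0,0.001],[0,0,0],1],
    [[0,0,0],[0,0,0],1]
  ]
}}

```text
time: 5.72
tool_pos: [450.2, -10.6, 26.2]
tcp_rot: [-179.9, 0.5, 173.5]
ft_force: [-0.2, 0.0, -2.9]
finger_gap: 54.3
```

Emit:
{"name": "play_rows", "arguments": {
  "deltas": [
    [[0.002,0,0.004],[0,0,0],1],
    [[0,0,0.002],[0,0,0],1],
    [[0,0,0],[0,0,0],1]
  ]
}}

```text
time: 6.1
tool_pos: [448.7, -10.4, 21.3]
tcp_rot: [-179.9, 0.5, 173.5]
ft_force: [-1.1, -0.0, 0.1]
finger_gap: 54.5
```

Emit:
{"name": "play_rows", "arguments": {
  "deltas": [
    [[0,0,0],[0,0,0],0],
    [[0,0,0],[0,0,0],0],
    [[0,0,0],[0,0,0],0],
    [[0,0,-0.03],[0,0,0],0],
    [[0,0,-0.05],[0,0,0],0],
    [[0,0,-0.05],[0,0,0],0],
    [[0,0,-0.05],[0,0,0],0],
    [[0,0,-0.04],[0,0,0],0]
  ]
}}

```text
time: 7.1
tool_pos: [444.1, -9.4, 243.6]
tcp_rot: [-179.9, 0.1, 173.5]
ft_force: [0.9, 0.5, -0.3]
finger_gap: 85.4
```

```bash
cat >> h.py <<'E'
U=np.array([np.cos(np.radians(-163.8)),np.sin(np.radians(-163.8))])
_s,_c=np.sin(np.radians(35)),np.cos(np.radians(35))
N=np.array([-_s*U[0],-_s*U[1],_c]);UP=np.array([_c*U[0],_c*U[1],_s]);TIN=np.array([479.8,-286.4,97.])
TR=orient(-N,-UP)
E
python3 - <<'E'
from h import *
st();im=eyes.snapshot("top");cv2.imwrite("pics/j1.png",cv2.resize(im[110:240,270:450,::-1],None,fx=4,fy=4,interpolation=cv2.INTER_CUBIC))
plan([(TIN+150*N,TR),(TIN+60*N,TR)],0)
E
```

```text
t 7.1 tcp [444.1  -9.4 243.6] rpy [-1.799e+02  1.000e-01  1.735e+02] J [-7.700e+00 -1.780e+01  1.077e+02 -1.000e-01  8.990e+01 -9.120e+01] F [ 0.9  0.5 -0.3] gap 85.4
d=280 a=75 n=8
[[-0.018, -0.03, 0.004],[0.07, 0.05, 0.14],0],
[[-0.022, -0.026, 0.005],[0.06, 0.04, 0.14],0],
[[-0.026, -0.023, 0.005],[0.07, 0.05, 0.15],0],
[[-0.029, -0.019, 0.006],[0.07, 0.04, 0.14],0],
[[-0.032, -0.013, 0.005],[0.07, 0.05, 0.14],0],
[[-0.033, -0.009, 0.005],[0.07, 0.04, 0.14],0],
[[-0.035, -0.004, 0.004],[0.06, 0.05, 0.14],0],
[[-0.035, 0.001, 0.002],[0.07, 0.05, 0.14],0]
d=90 a=0 n=2
[[0.0, 0.0, 0.045],[0.0, 0.0, 0.0],0],
[[0.0, 0.0, 0.045],[0.0, 0.0, 0.0],0]
```

View pics/j1.png

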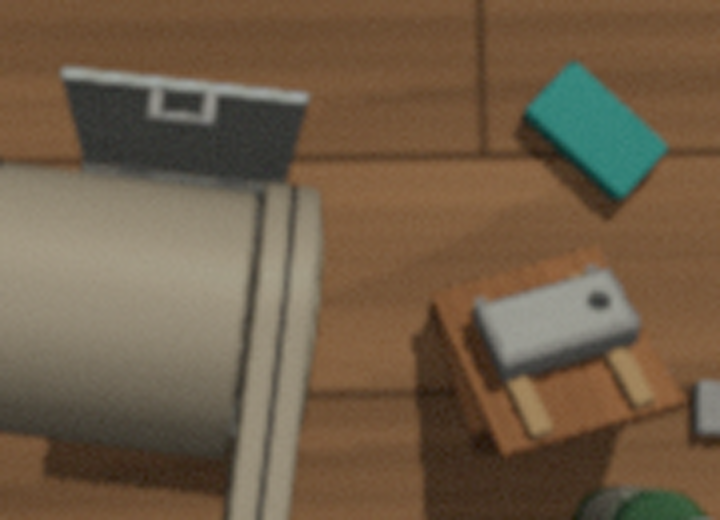

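The arm hides the box, but the rack and tin are clearly unchanged. Next I'll go to the tin.

Emit:
{"name": "play_rows", "arguments": {
  "deltas": [
    [[-0.018,-0.03,0.004],[0.07,0.05,0.14],0],
    [[-0.022,-0.026,0.005],[0.06,0.04,0.14],0],
    [[-0.026,-0.023,0.005],[0.07,0.05,0.15],0],
    [[-0.029,-0.019,0.006],[0.07,0.04,0.14],0],
    [[-0.032,-0.013,0.005],[0.07,0.05,0.14],0],
    [[-0.033,-0.009,0.005],[0.07,0.04,0.14],0],
    [[-0.035,-0.004,0.004],[0.06,0.05,0.14],0],
    [[-0.035,0.001,0.002],[0.07,0.05,0.14],0]
  ]
}}

```text
time: 8.15
tool_pos: [564.8, -269.8, 224.7]
tcp_rot: [-144.9, 0.7, 104.5]
ft_force: [1.4, -0.6, 0.3]
finger_gap: 85.4
```

```bash
python3 - <<'E'
from h import *
st()
im=eyes.snapshot("top");cv2.imwrite("pics/j2.png",im[:,:,::-1])
plan([(TIN+100*N,TR)],0)
E
```

```text
t 8.15 tcp [ 564.8 -269.8  224.7] rpy [-144.9    0.7  104.5] J [-19.2  41.1  50.1 -21.6 117.1 -38.6] F [ 1.4 -0.6  0.3] gap 85.4
d=48 a=2 n=1
[[0.011, 0.0, 0.047],[-0.01, -0.01, -0.04],0]
```

Emit:
{"name": "play_rows", "arguments": {
  "deltas": [
    [[0.008,0,0.04],[0,-0.01,-0.03],0],
    [[0,0,0],[0,0,0],0],
    [[0,0,0],[0,0,0],0]
  ]
}}

```text
time: 8.57
tool_pos: [538.2, -273.1, 177.3]
tcp_rot: [-143.8, -0.2, 105.6]
ft_force: [-0.1, -0.1, 0.3]
finger_gap: 85.4
```

```bash
python3 - <<'E'
from h import *
st()
plan([(TIN+40*N,TR)],0)
p,R=cur();print("tool-frame error to grasp tin-16N:",(R.inv().apply(TIN-16*N-p)).round(1))
E
```

```text
t 8.57 tcp [ 538.2 -273.1  177.3] rpy [-143.8   -0.2  105.6] J [-19.9  39.4  58.  -21.6 112.  -38.5] F [-0.1 -0.1  0.3] gap 85.4
d=60 a=1 n=2
[[0.001, -0.001, 0.03],[-0.01, 0.0, 0.0],0],
[[0.002, -0.001, 0.03],[-0.01, -0.01, -0.01],0]
tool-frame error to grasp tin-16N: [  2.5  -0.5 116.1]
```

Emit:
{"name": "play_rows", "arguments": {
  "deltas": [
    [[0.001,0,0.035],[-0.01,0,0],0],
    [[0.001,0,0.035],[-0.01,0,-0.01],0],
    [[0,0,0.02],[0,0,0],0],
    [[0,0,0],[0,0,0],0],
    [[0,0,0],[0,0,0],0]
  ]
}}

```text
time: 9.2
tool_pos: [497.2, -287.1, 116.4]
tcp_rot: [-146.2, 0.4, 106.3]
ft_force: [0.0, 0.0, -0.9]
finger_gap: 86.0
```

```bash
python3 - <<'E'
from h import *
st()
p,R=cur();print("tool-frame error to grasp tin-16N:",(R.inv().apply(TIN-16*N-p)).round(1),(R.inv()*TR).as_rotvec().round(3))
E
```

```text
t 9.2 tcp [ 497.2 -287.1  116.4] rpy [-146.2    0.4  106.3] J [-22.3  34.3  70.8 -21.  101.5 -37.8] F [ 0.   0.  -0.9] gap 86.0
tool-frame error to grasp tin-16N: [ 5.8 -3.3 41.2] [ 0.021  0.007 -0.002]
```

Emit:
{"name": "play_rows", "arguments": {
  "deltas": [
    [[0.004,-0.003,0.015],[0.02,0,0],0],
    [[0,0,0.008],[0,0,0],0],
    [[0,0,0],[0,0,0],0]
  ]
}}

```text
time: 9.57
tool_pos: [482.7, -287.9, 100.2]
tcp_rot: [-145.2, 0.5, 106.4]
ft_force: [-0.4, -0.6, -0.3]
finger_gap: 85.2
```

```bash
python3 - <<'E'
from h import *
st()
p,R=cur();print("err:",(R.inv().apply(TIN-16*N-p)).round(1),(R.inv()*TR).as_rotvec().round(3))
E
```

```text
t 9.57 tcp [ 482.7 -287.9  100.2] rpy [-145.2    0.5  106.4] J [-22.5  34.1  73.3 -21.7 100.  -37.2] F [-0.4 -0.6 -0.3] gap 85.2
err: [ 2.4 -0.2 19.9] [ 0.003  0.01  -0.003]
```

Emit:
{"name": "play_rows", "arguments": {
  "deltas": [
    [[0.002,0,0.012],[0,0,0],0],
    [[0,0,0.005],[0,0,0],0],
    [[0,0,0.001],[0,0,0],0],
    [[0,0,0],[0,0,0],0]
  ]
}}

```text
time: 10.07
tool_pos: [471.2, -289.0, 84.0]
tcp_rot: [-145.1, 0.5, 106.4]
ft_force: [-0.1, -0.3, 0.1]
finger_gap: 85.5
```

```bash
python3 - <<'E'
from h import *
st()
p,R=cur();print("err:",(R.inv().apply(TIN-16*N-p)).round(1),(R.inv()*TR).as_rotvec().round(3))
E
```

```text
t 10.07 tcp [ 471.2 -289.    84. ] rpy [-145.1    0.5  106.4] J [-22.9  33.7  75.7 -21.8  98.1 -36.9] F [-0.1 -0.3  0.1] gap 85.5
err: [ 0.1 -0.1  0.2] [ 0.003  0.009 -0.003]
```

Emit:
{"name": "play_rows", "arguments": {
  "deltas": [
    [[0,0,0],[0,0,0],1],
    [[0,0,0],[0,0,0],1],
    [[0,0,0],[0,0,0],1],
    [[0,0,0],[0,0,0],1],
    [[0,0,0],[0,0,0],1],
    [[0,0,0],[0,0,0],1]
  ],
  "force": 70
}}

```text
time: 10.82
tool_pos: [470.9, -289.6, 86.3]
tcp_rot: [-145.0, 0.6, 106.3]
ft_force: [-1.4, 0.1, 0.3]
finger_gap: 54.8
```

```bash
python3 - <<'E'
from h import *
st()
p,R=cur();print("err:",(R.inv().apply(TIN-16*N-p)).round(1))
plan([(p+30*N+[0,0,70],R),(box(30,0,230),down(83))],1)
E
```

```text
t 10.82 tcp [ 470.9 -289.6   86.3] rpy [-145.     0.6  106.3] J [-22.9  33.6  75.6 -21.9  98.3 -36.9] F [-1.4  0.1  0.3] gap 54.8
err: [0.7 1.6 1.8]
d=96 a=0 n=2
[[-0.001, -0.02, -0.044],[0.0, 0.0, 0.0],1],
[[0.0, -0.02, -0.043],[0.0, 0.0, 0.0],1]
d=271 a=75 n=8
[[0.03, 0.008, -0.014],[-0.07, -0.04, -0.14],1],
[[0.028, 0.013, -0.014],[-0.07, -0.05, -0.14],1],
[[0.025, 0.018, -0.014],[-0.06, -0.04, -0.14],1],
[[0.021, 0.022, -0.014],[-0.07, -0.04, -0.14],1],
[[0.018, 0.026, -0.013],[-0.07, -0.05, -0.15],1],
[[0.013, 0.029, -0.012],[-0.07, -0.04, -0.14],1],
[[0.008, 0.031, -0.01],[-0.07, -0.04, -0.14],1],
[[0.003, 0.033, -0.009],[-0.07, -0.05, -0.14],1]
```

Emit:
{"name": "play_rows", "arguments": {
  "deltas": [
    [[0,0,-0.03],[0,0,0],1],
    [[0,-0.02,-0.044],[0,0,0],1],
    [[0,-0.02,-0.02],[0,0,0],1],
    [[0,0,0],[0,0,0],1]
  ]
}}

```text
time: 11.32
tool_pos: [490.4, -282.2, 186.3]
tcp_rot: [-144.9, 0.4, 106.3]
ft_force: [-0.5, -0.6, -1.7]
finger_gap: 54.7
```

```bash
python3 - <<'E'
from h import *
st()
plan([(box(22,0,160),down(83))],1)
E
```

```text
t 11.32 tcp [ 490.4 -282.2  186.3] rpy [-144.9    0.4  106.3] J [-21.8  30.6  68.8 -22.2 108.  -39.7] F [-0.5 -0.6 -1.7] gap 54.7
d=265 a=74 n=8
[[0.03, 0.013, -0.005],[-0.07, -0.04, -0.14],1],
[[0.028, 0.017, -0.005],[-0.07, -0.05, -0.14],1],
[[0.025, 0.021, -0.006],[-0.06, -0.04, -0.14],1],
[[0.022, 0.024, -0.004],[-0.07, -0.04, -0.14],1],
[[0.017, 0.028, -0.004],[-0.07, -0.05, -0.15],1],
[[0.013, 0.03, -0.003],[-0.07, -0.04, -0.14],1],
[[0.009, 0.032, 0.0],[-0.07, -0.05, -0.14],1],
[[0.004, 0.033, 0.001],[-0.07, -0.04, -0.14],1]
```

Emit:
{"name": "play_rows", "arguments": {
  "deltas": [
    [[0.03,0.013,-0.005],[-0.07,-0.04,-0.14],1],
    [[0.028,0.017,-0.005],[-0.07,-0.05,-0.14],1],
    [[0.025,0.021,-0.006],[-0.06,-0.04,-0.14],1],
    [[0.022,0.024,-0.004],[-0.07,-0.04,-0.14],1],
    [[0.017,0.028,-0.004],[-0.07,-0.05,-0.15],1],
    [[0.013,0.03,-0.003],[-0.07,-0.04,-0.14],1],
    [[0.009,0.032,0],[-0.07,-0.05,-0.14],1],
    [[0.004,0.033,0.001],[-0.07,-0.04,-0.14],1]
  ]
}}

```text
time: 12.32
tool_pos: [512.1, -12.9, 143.0]
tcp_rot: [178.6, -0.4, 174.8]
ft_force: [0.3, 0.3, -1.7]
finger_gap: 54.5
```

Emit:
{"name": "play_rows", "arguments": {
  "deltas": [
    [[0,0,0],[0,0,0],1],
    [[0,0,0],[0,0,0],1]
  ]
}}

```text
time: 12.58
tool_pos: [509.1, -12.5, 139.5]
tcp_rot: [178.6, -0.7, 174.7]
ft_force: [0.3, -0.6, -2.0]
finger_gap: 54.9
```

```bash
python3 - <<'E'
from h import *
st();p,R=cur();d=p-BC;print("box",(d@BX).round(1),(d@BY).round(1))
print("err to 30,0,120:",R.inv().apply(box(30,0,120)-p).round(1),(R.inv()*down(83)).as_rotvec().round(3))
for n,(x,y,w,h) in dict(scene=(220,130,160,120),top=(250,110,160,120)).items():
    im=eyes.snapshot(n)[y:y+h,x:x+w,::-1];cv2.imwrite(f"pics/t_{n}.png",im)
a=[cv2.resize(cv2.imread(f"pics/t_{n}.png"),None,fx=3.6,fy=3.6/1.44*1.0,interpolation=cv2.INTER_CUBIC) for n in("scene","top")]
a=[cv2.convertScaleAbs(cv2.resize(cv2.imread(f"pics/t_{n}.png"),(400,300),interpolation=cv2.INTER_CUBIC),alpha=1.5) for n in("scene","top")]
cv2.imwrite("pics/t.png",cv2.hconcat(a))
E
```

```text
t 12.57 tcp [509.1 -12.5 139.5] rpy [178.6  -0.7 174.7] J [ -8.2  -2.4 105.2   1.4  77.9 -93.2] F [ 0.3 -0.6 -2. ] gap 54.9
box 6.1 6.5
err to 30,0,120: [-23.9  -7.7  19.1] [ 0.025 -0.012  0.03 ]
```

View pics/t.png

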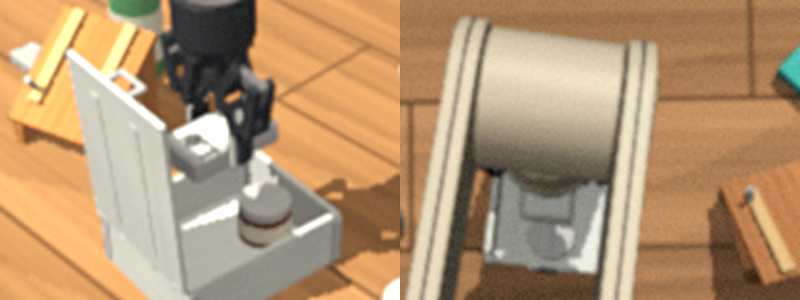

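The picture shows the jar standing upright at the front of the box, with its lid top at crop (265,193), and the tin held level in the gripper.

```bash
python3 - <<'E'
from h import *
for n,u in(("scene",(326,207.2)),("top",(309.2,206))):
    d=plane(n,u,52)-BC;print(n,"jar box",(d@BX).round(1),(d@BY).round(1))
E
```

```text
scene jar box -60.0 -3.0
top jar box -59.3 3.5
```

Emit:
{"name": "play_rows", "arguments": {
  "deltas": [
    [[-0.014,-0.005,0.005],[0.025,-0.012,0.03],1],
    [[-0.007,-0.002,0.01],[0,0,0],1],
    [[0,0,0],[0,0,0],1],
    [[0,0,0],[0,0,0],1]
  ]
}}

```text
time: 13.18
tool_pos: [530.0, -23.4, 122.9]
tcp_rot: [-179.9, -0.1, 172.8]
ft_force: [-0.0, -0.8, -1.8]
finger_gap: 55.0
```

```bash
python3 - <<'E'
from h import *
st();p,R=cur();d=p-BC;print("box",(d@BX).round(1),(d@BY).round(1))
print("err to 31,0,80:",R.inv().apply(box(31,0,80)-p).round(1),(R.inv()*down(83)).as_rotvec().round(3))
E
```

```text
t 13.18 tcp [530.  -23.4 122.9] rpy [-1.799e+02 -1.000e-01  1.728e+02] J [-8.000e+00  1.400e+00  1.032e+02 -1.000e-01  7.550e+01 -9.080e+01] F [-0.  -0.8 -1.8] gap 55.0
box 28.1 -1.8
err to 31,0,80: [-3.   1.8 42.9] [-0.001 -0.002 -0.003]
```

Emit:
{"name": "play_rows", "arguments": {
  "deltas": [
    [[-0.003,0.002,0.02],[0,0,0],1],
    [[0,0,0.025],[0,0,0],1],
    [[0,0,0],[0,0,0],1],
    [[0,0,0],[0,0,0],1]
  ]
}}

```text
time: 13.68
tool_pos: [532.9, -21.4, 75.2]
tcp_rot: [-180.0, -0.2, 172.8]
ft_force: [-0.1, 0.7, -1.6]
finger_gap: 54.7
```

```bash
python3 - <<'E'
from h import *
st();p,R=cur();d=p-BC;print("box",(d@BX).round(1),(d@BY).round(1))
print("err to 31,0,40:",R.inv().apply(box(31,0,40)-p).round(1),(R.inv()*down(83)).as_rotvec().round(3))
E
```

```text
t 13.68 tcp [532.9 -21.4  75.2] rpy [-180.    -0.2  172.8] J [ -7.8   5.  104.8  -0.   70.3 -90.6] F [-0.1  0.7 -1.6] gap 54.7
box 30.8 0.5
err to 31,0,40: [-0.3 -0.5 35.2] [-0.001 -0.003 -0.003]
```

Emit:
{"name": "play_rows", "arguments": {
  "deltas": [
    [[0,0,0.02],[0,0,0],1],
    [[0,0,0.015],[0,0,0],1],
    [[0,0,0.01],[0,0,0],1],
    [[0,0,0.006],[0,0,0],1],
    [[0,0,0],[0,0,0],1],
    [[0,0,0],[0,0,0],1]
  ]
}}

```text
time: 14.42
tool_pos: [535.7, -21.7, 25.8]
tcp_rot: [-180.0, 0.2, 172.8]
ft_force: [1.0, -0.0, -1.7]
finger_gap: 54.5
```

Emit:
{"name": "play_rows", "arguments": {
  "deltas": [
    [[0.003,0,0.007],[0,0,0],1],
    [[0,0,0.004],[0,0,0],1],
    [[0,0,0],[0,0,0],1],
    [[0,0,0],[0,0,0],1]
  ]
}}

```text
time: 14.92
tool_pos: [533.0, -21.4, 14.8]
tcp_rot: [-180.0, 0.2, 172.8]
ft_force: [0.4, 1.0, -2.2]
finger_gap: 54.9
```

Emit:
{"name": "play_rows", "arguments": {
  "deltas": [
    [[0,0,0.004],[0,0,0],1],
    [[0,0,0.002],[0,0,0],1],
    [[0,0,0],[0,0,0],1]
  ]
}}

```text
time: 15.3
tool_pos: [533.2, -21.4, 8.5]
tcp_rot: [-180.0, 0.2, 172.8]
ft_force: [0.0, 0.1, -1.4]
finger_gap: 54.4
```

Emit:
{"name": "play_rows", "arguments": {
  "deltas": [
    [[0,0,0.003],[0,0,0],1],
    [[0,0,0],[0,0,0],1]
  ]
}}

```text
time: 15.55
tool_pos: [533.3, -21.4, 5.3]
tcp_rot: [-180.0, 0.2, 172.8]
ft_force: [-0.1, 0.3, -1.6]
finger_gap: 54.6
```

Emit:
{"name": "play_rows", "arguments": {
  "deltas": [
    [[0,0,0.001],[0,0,0],1],
    [[0,0,0],[0,0,0],0],
    [[0,0,0],[0,0,0],0],
    [[0,0,0],[0,0,0],0],
    [[0,0,-0.03],[0,0,0],0],
    [[0,0,-0.05],[0,0,0],0],
    [[0,0,-0.05],[0,0,0],0]
  ]
}}

```text
time: 16.42
tool_pos: [529.8, -20.8, 133.6]
tcp_rot: [-180.0, -0.2, 172.8]
ft_force: [1.4, -0.6, -0.2]
finger_gap: 85.3
```

```bash
python3 - <<'E'
from h import *
st()
plan([(box(-20,0,160),down(83)),((579.9,284.5,130),down(100.3))],0)
E
```

```text
t 16.43 tcp [529.8 -20.8 133.6] rpy [-180.    -0.2  172.8] J [ -7.8   0.8 102.7  -0.   76.7 -90.6] F [ 1.4 -0.6 -0.2] gap 85.3
d=54 a=0 n=1
[[0.048, -0.001, -0.026],[0.0, 0.0, 0.0],0]
d=317 a=17 n=6
[[-0.01, 0.052, 0.005],[0.0, 0.0, -0.05],0],
[[-0.012, 0.051, 0.005],[0.0, 0.0, -0.05],0],
[[-0.015, 0.05, 0.005],[0.0, 0.0, -0.05],0],
[[-0.018, 0.05, 0.005],[0.0, 0.0, -0.05],0],
[[-0.02, 0.049, 0.004],[0.0, 0.0, -0.05],0],
[[-0.022, 0.047, 0.005],[0.0, 0.0, -0.06],0]
```

Emit:
{"name": "play_rows", "arguments": {
  "deltas": [
    [[0.048,-0.001,-0.026],[0,0,0],0],
    [[-0.01,0.052,0.005],[0,0,-0.05],0],
    [[-0.012,0.051,0.005],[0,0,-0.05],0],
    [[-0.015,0.05,0.005],[0,0,-0.05],0],
    [[-0.018,0.05,0.005],[0,0,-0.05],0],
    [[-0.02,0.049,0.004],[0,0,-0.05],0],
    [[-0.022,0.047,0.005],[0,0,-0.06],0],
    [[0,0,0],[0,0,0],0]
  ]
}}

```text
time: 17.42
tool_pos: [584.6, 293.3, 140.9]
tcp_rot: [-179.8, 0.8, -169.0]
ft_force: [-0.1, -0.4, 0.1]
finger_gap: 85.3
```

```bash
python3 - <<'E'
from h import *
st()
p,R=cur();print("err to z60:",R.inv().apply(np.array((579.9,284.5,60))-p).round(1),(R.inv()*down(100.3)).as_rotvec().round(3))
im=eyes.snapshot("top");cv2.imwrite("pics/b.png",cv2.convertScaleAbs(cv2.resize(im[110:230,160:360,::-1],(800,480),interpolation=cv2.INTER_CUBIC),alpha=1.5))
E
```

```text
t 17.43 tcp [584.6 293.3 140.9] rpy [-179.8    0.8 -169. ] J [ 22.3  18.1  82.6  -0.3  78.5 -78.6] F [-0.1 -0.4  0.1] gap 85.3
err to z60: [ 7.5 -7.5 80.8] [-0.003  0.015  0.012]
```

View pics/b.png

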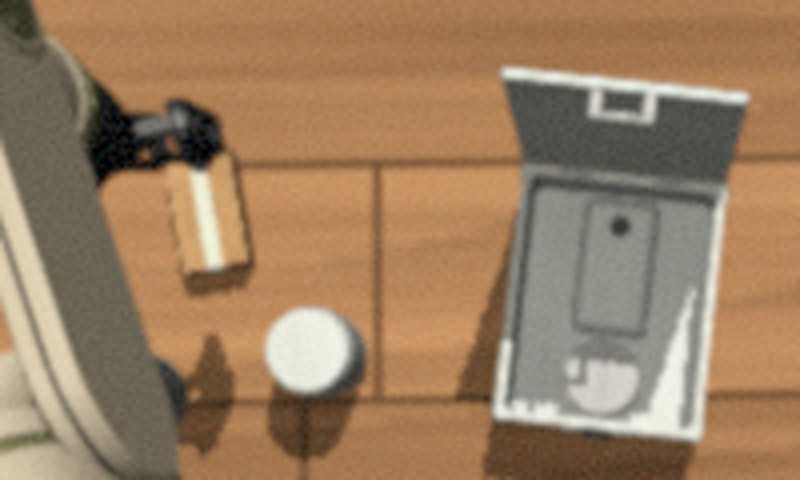

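The picture shows the tin flat and the jar upright in the box, with the tin at crop (616,268). The carton is untouched and the gripper is above its far end.

```bash
python3 - <<'E'
from h import *
f=lambda x,y:(160+(x+.5)/4-.5,110+(y+.5)/4-.5)
for nm,u,z in(("tin",(616,268),30),("jar",(603,380),52)):
    d=plane("top",f(*u),z)-BC;print(nm,(d@BX).round(1),(d@BY).round(1))
E
```

```text
tin 30.0 0.7
jar -55.0 0.6
```

Emit:
{"name": "play_rows", "arguments": {
  "deltas": [
    [[0.007,-0.007,0.03],[0,0.015,0.012],0],
    [[0,0,0.04],[0,0,0],0],
    [[0,0,0],[0,0,0],0],
    [[0,0,0],[0,0,0],0]
  ]
}}

```text
time: 17.98
tool_pos: [581.1, 280.2, 73.8]
tcp_rot: [-179.8, 0.2, -170.1]
ft_force: [0.2, 0.0, 0.7]
finger_gap: 85.5
```

```bash
python3 - <<'E'
from h import *
st()
p,R=cur();print("err to z5:",R.inv().apply(np.array((579.9,284.5,5))-p).round(1),(R.inv()*down(100.3)).as_rotvec().round(3))
E
```

```text
t 17.98 tcp [581.1 280.2  73.8] rpy [-179.8    0.2 -170.1] J [ 21.3  21.   86.4  -0.3  72.5 -78.5] F [0.2 0.  0.7] gap 85.5
err to z5: [ 0.7  4.6 68.8] [-0.004  0.004 -0.006]
```

Emit:
{"name": "play_rows", "arguments": {
  "deltas": [
    [[0,0.004,0.02],[0,0,0],0],
    [[0,0,0.025],[0,0,0],0],
    [[0,0,0.01],[0,0,0],0],
    [[0,0,0],[0,0,0],0],
    [[0,0,0],[0,0,0],0]
  ]
}}

```text
time: 18.6
tool_pos: [584.1, 285.6, 21.8]
tcp_rot: [-179.9, 0.7, -170.1]
ft_force: [-0.4, 0.1, -0.5]
finger_gap: 85.4
```

```bash
python3 - <<'E'
from h import *
st()
p,R=cur();print("err to z3:",R.inv().apply(np.array((579.9,284.5,3))-p).round(1),(R.inv()*down(100.3)).as_rotvec().round(3))
E
```

```text
t 18.6 tcp [584.1 285.6  21.8] rpy [-179.9    0.7 -170.1] J [ 21.7  24.9  87.4  -0.3  67.1 -78.1] F [-0.4  0.1 -0.5] gap 85.4
err to z3: [ 4.6 -0.3 18.8] [-0.002  0.012 -0.007]
```

Emit:
{"name": "play_rows", "arguments": {
  "deltas": [
    [[0.004,0,0.01],[0,0.012,0],0],
    [[0,0,0.006],[0,0,0],0],
    [[0,0,0],[0,0,0],0],
    [[0,0,0.001],[0,0,0],0],
    [[0,0,0],[0,0,0],0]
  ]
}}

```text
time: 19.23
tool_pos: [581.1, 285.3, 5.3]
tcp_rot: [-179.9, 0.1, -170.1]
ft_force: [-0.2, -0.6, -0.0]
finger_gap: 85.1
```

Emit:
{"name": "play_rows", "arguments": {
  "deltas": [
    [[0.001,0,0.003],[0,0,0],0.3],
    [[0,0,0],[0,0,0],1],
    [[0,0,0],[0,0,0],1],
    [[0,0,0],[0,0,0],1],
    [[0,0,0],[0,0,0],1],
    [[0,0,0],[0,0,0],1]
  ],
  "force": 60
}}

```text
time: 19.98
tool_pos: [580.6, 285.3, 2.8]
tcp_rot: [-179.9, 0.2, -170.1]
ft_force: [-0.1, -0.1, 1.1]
finger_gap: 48.7
```

Emit:
{"name": "play_rows", "arguments": {
  "deltas": [
    [[0,0,-0.03],[0,0,0],1],
    [[0,0,-0.05],[0,0,0],1],
    [[0,0,-0.05],[0,0,0],1],
    [[0,0,0],[0,0,0],1]
  ]
}}

```text
time: 20.48
tool_pos: [578.2, 284.6, 133.3]
tcp_rot: [-179.9, -0.2, -170.1]
ft_force: [0.0, 0.4, -1.2]
finger_gap: 48.7
```

```bash
python3 - <<'E'
from h import *
st()
plan([(box(-10,0,155),down(83)),(box(28,0,130),down(83))],1)
E
```

```text
t 20.48 tcp [578.2 284.6 133.3] rpy [-179.9   -0.2 -170.1] J [ 21.7  18.   83.6  -0.1  78.7 -78.2] F [ 0.   0.4 -1.2] gap 48.7
d=314 a=17 n=6
[[0.023, -0.047, -0.003],[0.0, 0.0, 0.05],1],
[[0.02, -0.048, -0.004],[0.0, 0.0, 0.05],1],
[[0.018, -0.049, -0.003],[0.0, 0.0, 0.05],1],
[[0.015, -0.05, -0.004],[0.0, 0.0, 0.05],1],
[[0.013, -0.051, -0.003],[0.0, 0.0, 0.05],1],
[[0.011, -0.051, -0.004],[0.0, 0.0, 0.04],1]
d=46 a=0 n=1
[[-0.038, 0.0, 0.025],[0.0, 0.0, 0.0],1]
```

Carton is held (weight felt).

Emit:
{"name": "play_rows", "arguments": {
  "deltas": [
    [[0.023,-0.047,-0.003],[0,0,0.05],1],
    [[0.02,-0.048,-0.004],[0,0,0.05],1],
    [[0.018,-0.049,-0.003],[0,0,0.05],1],
    [[0.015,-0.05,-0.004],[0,0,0.05],1],
    [[0.013,-0.051,-0.003],[0,0,0.05],1],
    [[0.011,-0.051,-0.004],[0,0,0.04],1],
    [[0,0,0],[0,0,0],1],
    [[0,0,0],[0,0,0],1]
  ]
}}

```text
time: 21.48
tool_pos: [482.5, -24.9, 145.4]
tcp_rot: [-179.7, -0.9, 172.8]
ft_force: [0.8, 0.6, -1.3]
finger_gap: 48.6
```

```bash
python3 - <<'E'
from h import *
st()
p,R=cur();print("err to 29,0,110:",R.inv().apply(box(29,0,110)-p).round(1),(R.inv()*down(83)).as_rotvec().round(3))
E
```

```text
t 21.48 tcp [482.5 -24.9 145.4] rpy [-179.7   -0.9  172.8] J [ -8.8  -6.6 108.5  -0.3  79.  -91.5] F [ 0.8  0.6 -1.3] gap 48.6
err to 29,0,110: [-48.3   9.4  34.6] [-0.005 -0.016 -0.004]
```

Emit:
{"name": "play_rows", "arguments": {
  "deltas": [
    [[-0.025,0.006,0.01],[-0.005,-0.016,0],1],
    [[-0.02,0.003,0.012],[0,0,0],1],
    [[0,0,0.01],[0,0,0],1],
    [[0,0,0],[0,0,0],1],
    [[0,0,0],[0,0,0],1]
  ]
}}

```text
time: 22.1
tool_pos: [527.6, -16.4, 109.2]
tcp_rot: [180.0, -0.2, 173.2]
ft_force: [-0.1, -0.1, -1.2]
finger_gap: 48.8
```

```bash
python3 - <<'E'
from h import *
st()
p,R=cur();print("err to 29,0,35:",R.inv().apply(box(29,0,35)-p).round(1),(R.inv()*down(83)).as_rotvec().round(3))
E
```

```text
t 22.1 tcp [527.6 -16.4 109.2] rpy [180.   -0.2 173.2] J [ -7.4   1.9 104.2   0.   74.1 -90.6] F [-0.1 -0.1 -1.2] gap 48.8
err to 29,0,35: [-4.4 -4.9 74.1] [ 0.001 -0.004  0.003]
```

Emit:
{"name": "play_rows", "arguments": {
  "deltas": [
    [[-0.003,-0.005,0.02],[0,0,0],1],
    [[0,0,0.02],[0,0,0],1],
    [[0,0,0.012],[0,0,0],1],
    [[0,0,0.006],[0,0,0],1],
    [[0,0,0],[0,0,0],1],
    [[0,0,0],[0,0,0],1]
  ]
}}

```text
time: 22.85
tool_pos: [531.1, -21.5, 53.5]
tcp_rot: [180.0, 0.1, 173.2]
ft_force: [0.4, 0.8, -2.0]
finger_gap: 48.9
```

```bash
python3 - <<'E'
from h import *
st()
p,R=cur();print("err to 29,0,34:",R.inv().apply(box(29,0,34)-p).round(1),(R.inv()*down(83)).as_rotvec().round(3))
E
```

```text
t 22.85 tcp [531.1 -21.5  53.5] rpy [1.800e+02 1.000e-01 1.732e+02] J [ -7.9   6.2 106.1   0.   67.7 -91.1] F [ 0.4  0.8 -2. ] gap 48.9
err to 29,0,34: [ 0.  -0.2 19.5] [0.001 0.001 0.004]
```

Emit:
{"name": "play_rows", "arguments": {
  "deltas": [
    [[0,0,0.01],[0,0,0],1],
    [[0,0,0.005],[0,0,0],1],
    [[0,0,0.002],[0,0,0],1],
    [[0,0,0],[0,0,0],1]
  ]
}}

```text
time: 23.35
tool_pos: [531.8, -21.6, 36.1]
tcp_rot: [180.0, 0.1, 173.2]
ft_force: [0.2, 0.2, -1.2]
finger_gap: 48.9
```

Emit:
{"name": "play_rows", "arguments": {
  "deltas": [
    [[0,0,0.002],[0,0,0],1],
    [[0,0,0.001],[0,0,0],1],
    [[0,0,0],[0,0,0],1]
  ]
}}

```text
time: 23.72
tool_pos: [532.0, -21.6, 33.1]
tcp_rot: [180.0, 0.2, 173.2]
ft_force: [0.3, -0.5, -1.7]
finger_gap: 48.5
```

Emit:
{"name": "play_rows", "arguments": {
  "deltas": [
    [[0,0,0.001],[0,0,0],1],
    [[0,0,0],[0,0,0],0],
    [[0,0,0],[0,0,0],0],
    [[0,0,0],[0,0,0],0],
    [[0.003,0,-0.04],[0,0,0],0],
    [[0.005,0,-0.055],[0,0,0],0],
    [[0.03,0,-0.05],[0,0,0],0],
    [[0.02,0,-0.05],[0,0,0],0]
  ]
}}

```text
time: 24.72
tool_pos: [470.4, -14.5, 228.3]
tcp_rot: [180.0, -0.3, 173.2]
ft_force: [0.2, -0.0, -0.1]
finger_gap: 85.5
```

Emit:
{"name": "play_rows", "arguments": {
  "deltas": [
    [[0,0,-0.05],[0,0,0],1],
    [[0,0,-0.05],[0,0,0],1],
    [[0,0,-0.045],[0,0,0],1],
    [[0,0,0],[0,0,0],1]
  ]
}}

```text
time: 25.22
tool_pos: [470.7, -14.6, 384.1]
tcp_rot: [180.0, 0.3, 173.2]
ft_force: [0.9, -0.1, 1.1]
finger_gap: 12.9
```

```bash
python3 - <<'E'
from h import *
st();p,R=cur();d=p-BC;print("box",(d@BX).round(1),(d@BY).round(1))
im=eyes.snapshot("scene");cv2.imwrite("pics/k.png",cv2.convertScaleAbs(cv2.resize(im[40:290,210:480,::-1],(648,600),interpolation=cv2.INTER_CUBIC),alpha=1.4))
plan([(box(145,0,360),down(83)),(box(145,0,240),down(83))],1)
E
```

```text
t 25.23 tcp [470.7 -14.6 384.1] rpy [180.    0.3 173.2] J [ -8.1 -13.5  89.7   0.  103.5 -91.3] F [ 0.9 -0.1  1.1] gap 12.9
box -31.8 -0.3
d=179 a=0 n=4
[[-0.044, 0.0, 0.006],[0.0, 0.0, 0.0],1],
[[-0.045, 0.0, 0.005],[0.0, 0.0, 0.0],1],
[[-0.044, 0.0, 0.006],[0.0, 0.0, 0.0],1],
[[-0.044, 0.0, 0.005],[0.0, 0.0, 0.0],1]
d=120 a=0 n=3
[[0.0, 0.0, 0.04],[0.0, 0.0, 0.0],1],
[[0.0, 0.0, 0.04],[0.0, 0.0, 0.0],1],
[[0.0, -0.001, 0.04],[0.0, 0.0, 0.0],1]
```

View pics/k.png

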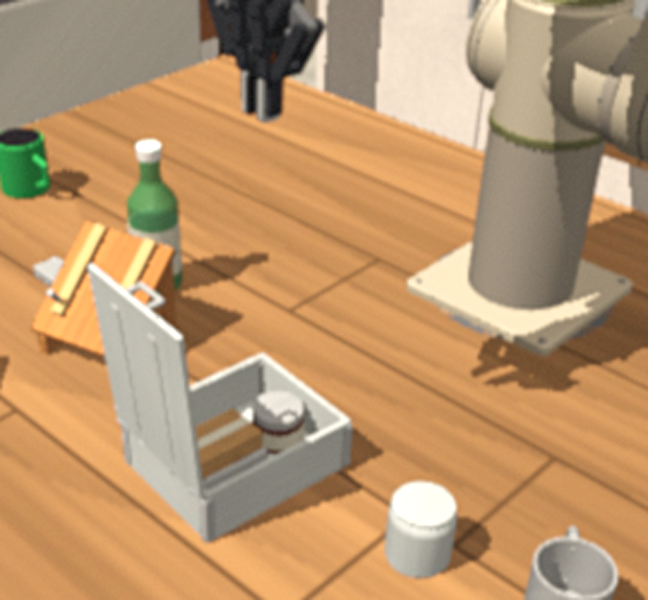

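The picture shows the carton lying flat beside the upright jar, both below the rim. The can and bottle are standing, and the lid is still open. Next I'll reach over behind the lid.

Emit:
{"name": "play_rows", "arguments": {
  "deltas": [
    [[-0.044,0,0.006],[0,0,0],1],
    [[-0.045,0,0.005],[0,0,0],1],
    [[-0.044,0,0.006],[0,0,0],1],
    [[-0.044,0,0.005],[0,0,0],1],
    [[0,0,0],[0,0,0],1],
    [[0,0,0],[0,0,0],1]
  ]
}}

```text
time: 26.02
tool_pos: [647.9, -35.6, 346.8]
tcp_rot: [179.9, -0.8, 173.2]
ft_force: [0.5, 0.1, 1.0]
finger_gap: -0.2
```

```bash
python3 - <<'E'
from h import *
st();p,R=cur();d=p-BC;print("box",(d@BX).round(1),(d@BY).round(1))
plan([(box(150,0,228),down(83))],1,step=45)
E
```

```text
t 26.02 tcp [647.9 -35.6 346.8] rpy [179.9  -0.8 173.2] J [ -7.7  15.1  64.7   0.  100.9 -90.9] F [0.5 0.1 1. ] gap -0.2
box 146.6 0.5
d=119 a=1 n=3
[[-0.002, 0.0, 0.04],[0.0, 0.0, 0.0],1],
[[-0.001, 0.0, 0.039],[0.0, -0.01, 0.0],1],
[[-0.002, -0.001, 0.04],[0.0, 0.0, 0.0],1]
```

Emit:
{"name": "play_rows", "arguments": {
  "deltas": [
    [[-0.003,0,0.035],[0,-0.01,0],1],
    [[-0.002,0,0.035],[0,0,0],1],
    [[-0.001,0,0.035],[0,0,0],1],
    [[0,0,0],[0,0,0],1],
    [[0,0,0],[0,0,0],1]
  ]
}}

```text
time: 26.65
tool_pos: [650.4, -35.5, 244.8]
tcp_rot: [180.0, 0.2, 173.2]
ft_force: [0.6, -0.4, 0.3]
finger_gap: -0.3
```

```bash
cat >> h.py <<'E'
def arc(th,rr=170): 
    t=np.radians(th);return box(92-rr*np.cos(t)+6*np.sin(t)+11,0,62+rr*np.sin(t)+6*np.cos(t))
E
python3 - <<'E'
from h import *
st();p,R=cur();d=p-BC;print("box",(d@BX).round(1),(d@BY).round(1))
for t in(95,80,65,50,35,20,5,0):
    q=arc(t);d=q-BC;print(t,(d@BX).round(),q[2].round())
plan([(arc(t),down(83)) for t in(95,80,65)],1,step=30)
E
```

```text
t 26.65 tcp [650.4 -35.5 244.8] rpy [180.    0.2 173.2] J [ -7.7  14.9  75.5   0.   89.4 -90.9] F [ 0.6 -0.4  0.3] gap -0.3
box 149.1 0.9
95 124.0 231.0
80 79.0 230.0
65 37.0 219.0
50 -2.0 196.0
35 -33.0 164.0
20 -55.0 126.0
5 -66.0 83.0
0 -67.0 68.0
d=29 a=0 n=1
[[0.025, -0.001, 0.014],[0.0, 0.0, 0.0],1]
d=45 a=0 n=2
[[0.022, 0.0, 0.0],[0.0, 0.0, 0.0],1],
[[0.023, 0.0, 0.0],[0.0, 0.0, 0.0],1]
d=44 a=0 n=2
[[0.021, 0.0, 0.006],[0.0, 0.0, 0.0],1],
[[0.022, 0.001, 0.006],[0.0, 0.0, 0.0],1]
```

Emit:
{"name": "play_rows", "arguments": {
  "deltas": [
    [[0.005,0,0.014],[0,0,0],1],
    [[0.015,-0.001,0],[0,0,0],1],
    [[0.02,0,0],[0,0,0],1],
    [[0.02,0,0],[0,0,0],1],
    [[0,0,0],[0,0,0],1]
  ]
}}

```text
time: 27.28
tool_pos: [591.6, -29.5, 235.6]
tcp_rot: [180.0, 0.9, 173.3]
ft_force: [0.1, 0.2, 0.7]
finger_gap: -0.0
```

```bash
python3 - <<'E'
from h import *
st();p,R=cur();d=p-BC;print("box",(d@BX).round(1),(d@BY).round(1))
plan([(arc(t),down(83)) for t in(65,50)],1,step=25)
E
```

```text
t 27.27 tcp [591.6 -29.5 235.6] rpy [180.    0.9 173.3] J [ -7.9   5.3  87.2   0.1  86.6 -91.1] F [0.1 0.2 0.7] gap -0.0
box 90.0 -0.4
d=56 a=1 n=3
[[0.018, 0.0, 0.005],[0.0, 0.01, 0.0],1],
[[0.018, 0.0, 0.006],[0.0, 0.0, 0.0],1],
[[0.018, 0.001, 0.005],[0.0, 0.01, 0.0],1]
d=44 a=0 n=2
[[0.019, 0.0, 0.012],[0.0, 0.0, 0.0],1],
[[0.019, 0.0, 0.011],[0.0, 0.0, 0.0],1]
```

Emit:
{"name": "play_rows", "arguments": {
  "deltas": [
    [[0.018,0,0.008],[0,0.01,0],1],
    [[0.018,0,0.008],[0,0,0],1],
    [[0.017,0,0.009],[0,0,0],1]
  ]
}}

```text
time: 27.65
tool_pos: [543.1, -24.0, 213.6]
tcp_rot: [180.0, 1.0, 173.2]
ft_force: [2.1, 0.2, 2.5]
finger_gap: 0.1
```

```bash
python3 - <<'E'
from h import *
st();p,R=cur();d=p-BC;print("box",(d@BX).round(1),(d@BY).round(1))
im=eyes.snapshot("scene");cv2.imwrite("pics/l.png",cv2.convertScaleAbs(cv2.resize(im[90:270,210:410,::-1],(600,540),interpolation=cv2.INTER_CUBIC),alpha=1.4))
plan([(arc(t),down(83)) for t in(50,35)],1,step=20)
E
```

```text
t 27.65 tcp [543.1 -24.  213.6] rpy [180.    1.  173.2] J [ -8.   -1.7  96.6   0.1  84.1 -91.2] F [2.1 0.2 2.5] gap 0.1
box 41.2 -0.7
d=44 a=1 n=3
[[0.014, 0.0, 0.005],[0.0, 0.0, 0.0],1],
[[0.013, 0.001, 0.005],[0.0, 0.01, 0.0],1],
[[0.014, 0.0, 0.006],[0.0, 0.0, 0.0],1]
d=44 a=0 n=3
[[0.01, 0.0, 0.01],[0.0, 0.0, 0.0],1],
[[0.011, 0.0, 0.011],[0.0, 0.0, 0.0],1],
[[0.01, 0.0, 0.01],[0.0, 0.0, 0.0],1]
```

View pics/l.png

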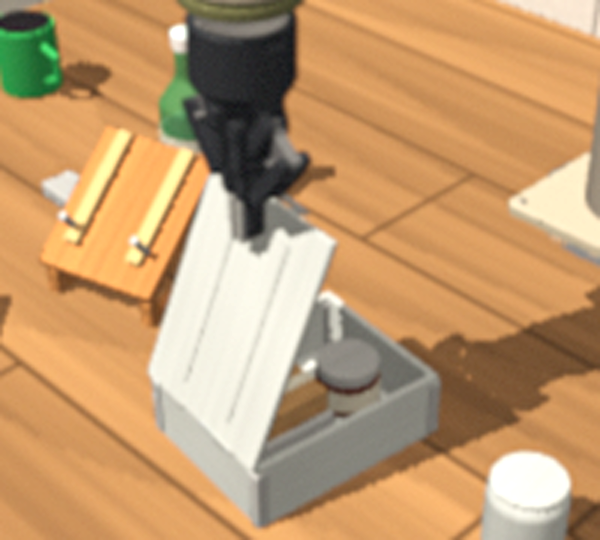

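The picture shows the lid tilted forward at about 65°, with the fingertip at (250,235) on its outer face near the front edge. It is working, so I'll carry on.

Emit:
{"name": "play_rows", "arguments": {
  "deltas": [
    [[0.014,0,0.005],[0,0,0],1],
    [[0.013,0.001,0.006],[0,0.01,0],1],
    [[0.013,0,0.008],[0,0,0],1],
    [[0.01,0,0.01],[0,0,0],1]
  ]
}}

```text
time: 28.2
tool_pos: [494.2, -17.1, 184.3]
tcp_rot: [180.0, 0.6, 173.2]
ft_force: [1.2, -0.3, 1.2]
finger_gap: 0.0
```

```bash
python3 - <<'E'
from h import *
st();p,R=cur();d=p-BC;print("box",(d@BX).round(1),(d@BY).round(1))
plan([(arc(t),down(83)) for t in(35,20)],1,step=18)
E
```

```text
t 28.2 tcp [494.2 -17.1 184.3] rpy [180.    0.6 173.2] J [ -8.   -8.1 105.7   0.   81.8 -91.2] F [ 1.2 -0.3  1.2] gap 0.0
box -8.1 0.1
d=32 a=1 n=2
[[0.012, 0.0, 0.01],[0.0, 0.01, 0.0],1],
[[0.013, 0.0, 0.01],[0.0, 0.0, 0.0],1]
d=44 a=0 n=3
[[0.007, 0.0, 0.013],[0.0, 0.0, 0.0],1],
[[0.007, 0.0, 0.013],[0.0, 0.0, 0.0],1],
[[0.008, 0.0, 0.012],[0.0, 0.0, 0.0],1]
```

Emit:
{"name": "play_rows", "arguments": {
  "deltas": [
    [[0.011,0,0.01],[0,0.01,0],1],
    [[0.011,0,0.01],[0,0,0],1],
    [[0.007,0,0.012],[0,0,0],1],
    [[0.006,0,0.012],[0,0,0],1]
  ]
}}

```text
time: 28.7
tool_pos: [457.8, -12.7, 137.6]
tcp_rot: [180.0, -0.1, 173.2]
ft_force: [-0.1, -0.6, 0.8]
finger_gap: -0.3
```

```bash
python3 - <<'E'
from h import *
st();p,R=cur();d=p-BC;print("box",(d@BX).round(1),(d@BY).round(1))
plan([(arc(t),down(83)) for t in(20,8)],1,step=15)
E
```

```text
t 28.7 tcp [457.8 -12.7 137.6] rpy [ 1.800e+02 -1.000e-01  1.732e+02] J [ -8.  -11.3 113.5   0.   77.8 -91.3] F [-0.1 -0.6  0.8] gap -0.3
box -44.9 0.0
d=15 a=0 n=2
[[0.005, 0.0, 0.006],[0.0, 0.0, 0.0],1],
[[0.005, 0.0, 0.006],[0.0, 0.0, 0.0],1]
d=35 a=0 n=3
[[0.003, 0.0, 0.011],[0.0, 0.0, 0.0],1],
[[0.003, 0.0, 0.012],[0.0, 0.0, 0.0],1],
[[0.004, 0.0, 0.011],[0.0, 0.0, 0.0],1]
```

Emit:
{"name": "play_rows", "arguments": {
  "deltas": [
    [[0.007,0,0.01],[0,0,0],1],
    [[0.006,0,0.011],[0,0,0],1],
    [[0.006,0,0.012],[0,0,0],1],
    [[0.004,0,0.01],[0,0,0],1],
    [[0,0,0],[0,0,0],1]
  ]
}}

```text
time: 29.32
tool_pos: [432.1, -9.6, 90.0]
tcp_rot: [180.0, -0.2, 173.2]
ft_force: [-1.2, 0.5, 0.4]
finger_gap: -0.4
```

```bash
python3 - <<'E'
from h import *
st();p,R=cur();d=p-BC;print("box",(d@BX).round(1),(d@BY).round(1))
E
```

```text
t 29.32 tcp [432.1  -9.6  90. ] rpy [180.   -0.2 173.2] J [ -8.1 -12.4 119.8   0.   72.9 -91.3] F [-1.2  0.5  0.4] gap -0.4
box -70.7 -0.0
```

Emit:
{"name": "play_rows", "arguments": {
  "deltas": [
    [[0.006,0,0.006],[0,0,0],1],
    [[0.003,0,0.005],[0,0,0],1],
    [[0,0,0.003],[0,0,0],1],
    [[0,0,0],[0,0,0],1]
  ]
}}

```text
time: 29.82
tool_pos: [423.3, -8.6, 76.2]
tcp_rot: [180.0, -0.1, 173.2]
ft_force: [-0.4, 0.2, -0.2]
finger_gap: -0.0
```

Emit:
{"name": "play_rows", "arguments": {
  "deltas": [
    [[0,0,0.003],[0,0,0],1],
    [[0,0,0],[0,0,0],1]
  ]
}}

```text
time: 30.08
tool_pos: [423.3, -8.6, 73.7]
tcp_rot: [180.0, -0.2, 173.2]
ft_force: [-0.4, -0.5, 0.1]
finger_gap: -0.1
```

Emit:
{"name": "play_rows", "arguments": {
  "deltas": [
    [[0,0,0.002],[0,0,0],1],
    [[0,0,0],[0,0,0],1]
  ]
}}

```text
time: 30.32
tool_pos: [423.5, -8.6, 71.7]
tcp_rot: [180.0, -0.1, 173.2]
ft_force: [-1.5, -0.4, 0.6]
finger_gap: 0.2
```

Emit:
{"name": "play_rows", "arguments": {
  "deltas": [
    [[0,0,0.002],[0,0,0],1],
    [[0,0,0],[0,0,0],1]
  ]
}}

```text
time: 30.58
tool_pos: [423.3, -8.6, 69.3]
tcp_rot: [180.0, -0.2, 173.2]
ft_force: [0.5, -0.4, -0.7]
finger_gap: 0.0
```

Emit:
{"name": "play_rows", "arguments": {
  "deltas": [
    [[0,0,0.002],[0,0,0],1],
    [[0,0,0],[0,0,0],1]
  ]
}}

```text
time: 30.82
tool_pos: [423.6, -8.6, 67.9]
tcp_rot: [180.0, -0.1, 173.2]
ft_force: [-3.3, -0.2, 4.5]
finger_gap: 0.1
```

Emit:
{"name": "play_rows", "arguments": {
  "deltas": [
    [[0,0,0.001],[0,0,0],1],
    [[0,0,0.001],[0,0,0],1],
    [[0,0,0],[0,0,0],1]
  ]
}}

```text
time: 31.2
tool_pos: [423.7, -8.6, 68.1]
tcp_rot: [180.0, -0.2, 173.2]
ft_force: [1.1, 0.4, 0.2]
finger_gap: -0.5
```

Emit:
{"name": "play_rows", "arguments": {
  "deltas": [
    [[0,0,0.001],[0,0,0],1],
    [[0,0,0.001],[0,0,0],1],
    [[0,0,0],[0,0,0],1]
  ]
}}

```text
time: 31.58
tool_pos: [423.9, -8.7, 68.0]
tcp_rot: [180.0, -0.2, 173.3]
ft_force: [-0.8, 1.4, 1.4]
finger_gap: -0.1
```

Emit:
{"name": "play_rows", "arguments": {
  "deltas": [
    [[0,0,0.003],[0,0,0],1]
  ]
}}

```text
time: 31.7
tool_pos: [424.2, -8.7, 67.1]
tcp_rot: [180.0, -0.2, 173.3]
ft_force: [-21.6, 2.6, 47.0]
finger_gap: 0.1
```

Emit:
{"name": "play_rows", "arguments": {
  "deltas": [
    [[0,0,0.005],[0,0,0],1]
  ]
}}

```text
time: 31.82
tool_pos: [424.5, -8.7, 66.5]
tcp_rot: [-180.0, -0.3, 173.3]
ft_force: [-39.0, 4.4, 77.1]
finger_gap: -0.5
```

```bash
python3 - <<'E'
from h import *
st()
im=eyes.snapshot("scene");cv2.imwrite("pics/m.png",cv2.convertScaleAbs(cv2.resize(im[130:290,210:400,::-1],(712,600),interpolation=cv2.INTER_CUBIC),alpha=1.4))
E
```

```text
t 31.82 tcp [424.5  -8.7  66.5] rpy [-180.    -0.3  173.3] J [ -8.1 -11.7 121.9  -0.   70.2 -91.4] F [-39.    4.4  77.1] gap -0.5
```

View pics/m.png

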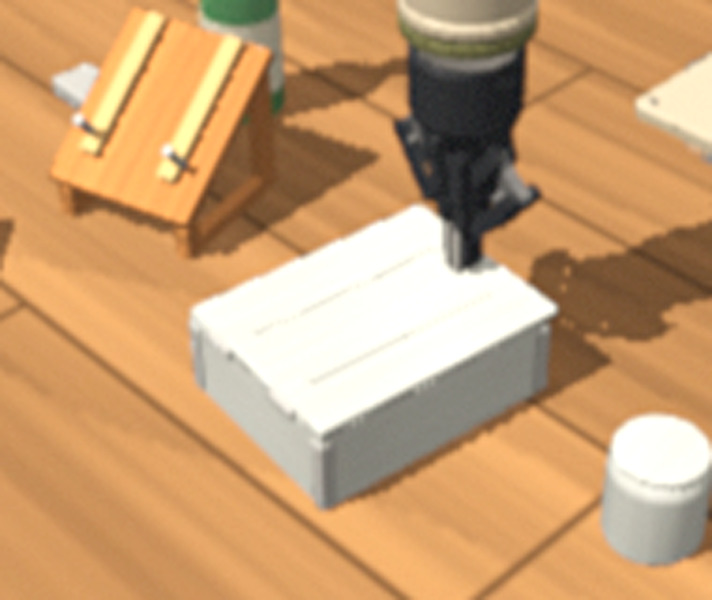

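The picture shows the lid lying flush and shut on the box with the fingertip on it. The 77 N reading means a rigid stop, so I'll retreat at once and check that the lid stays down.

Emit:
{"name": "play_rows", "arguments": {
  "deltas": [
    [[0,0,-0.005],[0,0,0],1],
    [[0,0,-0.03],[0,0,0],1],
    [[0,0,-0.05],[0,0,0],1],
    [[0,0,-0.05],[0,0,0],1],
    [[0,0,-0.05],[0,0,0],1],
    [[0,0,0],[0,0,0],1],
    [[0,0,0],[0,0,0],1]
  ]
}}

```text
time: 32.75
tool_pos: [425.3, -8.7, 256.1]
tcp_rot: [-180.0, -0.3, 173.3]
ft_force: [0.2, 0.3, -0.3]
finger_gap: -0.2
```

```bash
python3 - <<'E'
from h import *
st()
im=eyes.snapshot("scene");cv2.imwrite("pics/n.png",cv2.convertScaleAbs(cv2.resize(im[130:320,210:480,::-1],(800,563),interpolation=cv2.INTER_CUBIC),alpha=1.4))
for q in((-101,-74),(-101,74)):
    for z in(68,76):
        u=proj("scene",box(*q,z));print(q,z,((u-[210,130])*800/270).round())
E
```

```text
t 32.75 tcp [425.3  -8.7 256.1] rpy [-180.    -0.3  173.3] J [ -8.1 -20.8 108.8  -0.   92.3 -91.4] F [ 0.2  0.3 -0.3] gap -0.2
(-101, -74) 68 [330. 159.]
(-101, -74) 76 [330. 151.]
(-101, 74) 68 [440. 241.]
(-101, 74) 76 [440. 233.]
```

View pics/n.png

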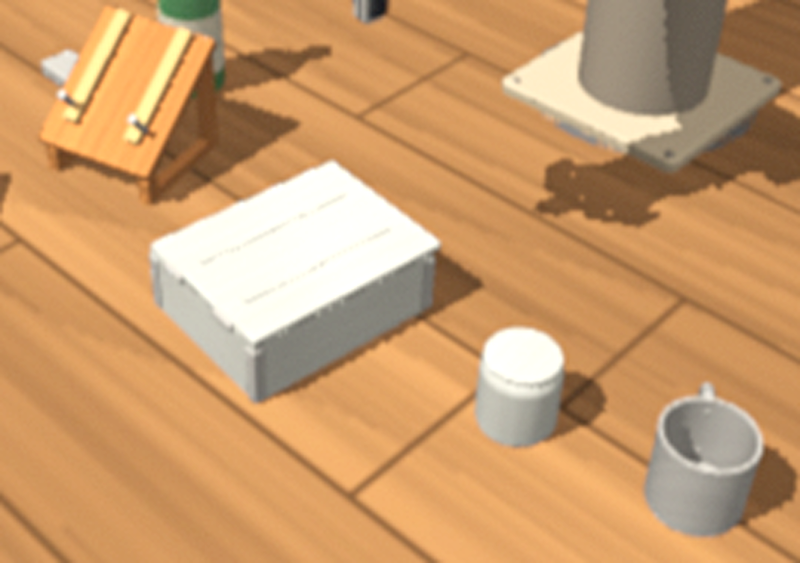

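The lid's front corners are at about (332,161) and (439,243). The predictions for z = 68 are (330,159) and (440,241), so the lid is fully down after release. The mug, can and bottle are standing and the tool is clear.

```bash
python3 -c "
from h import *
st();print(r.hand_in())"
```

```text
t 32.8 tcp [425.4  -8.8 256.2] rpy [-180.    -0.3  173.3] J [ -8.1 -20.8 108.8  -0.   92.3 -91.4] F [-0.4 -0.3  1.1] gap 0.2
the job is handed in; nothing more can be done
None
```

I put the jar, the tin and the carton in the box, swung the lid over, pressed its front edge down until it stopped, lifted the tool clear and handed in at 32.8 s.

- **Contents:** before closing, pictures showed the jar upright and the carton lying flat, nothing visibly above the rim. From the top view I measured the tin at box (30, 1) mm and the jar at (-55, 1) mm. The carton's position was only judged by eye.
- **Lid:** after release, its front corners sat within about 1 mm of where a fully shut lid should be, so it stayed down on its own.
- **Bystanders:** the mug, can and bottle looked to be standing where they were. The tool touched nothing at the end.
- **Not confirmed:** I never saw the latch itself. I felt about 4.5 N just before the lid stopped moving at its shut height, but no clear snap. The rigid stop and the lid staying down are my only evidence that it caught.
- **Pressed too hard:** the last test press peaked at about 77 N vertically (about 86 N in all), well above the 8–12 N advised but below the 120 N wrist limit. That force went through the fingertips, not the gripper's body.
- **Camera disagreement:** an earlier measurement with the arm partly in the way put the jar about 5 mm nearer the front wall than the top view did.

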